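# Change the spice mill's cup and tidy its utensils

## Robot

A 6-joint arm with a two-finger parallel gripper is mounted at the origin on the work surface. World frame = base frame: x ahead of the robot, y to its left, z up, the work surface at z = 0. Lengths are in mm, angles in rad, forces in N, time in s.
With the tool pointing down it reaches from about 350 to 775 mm from the base axis. Payload 7.3 kg.
Tool frame: the origin (TCP) lies at the very end of the fingers, on their centre line; the grasp point (between the pads) lies grip_point_offset behind it (grip_point_offset is the distance from the TCP to the grasp point, in mm); x points along the fingers, z is the direction in which the jaws open and shut, and the axes are right-handed (so a half turn about x gives the same grasp; the last joint's range is limited). The gripper opens to 92 mm and grips with 3 to 60 N. Pads are 19 mm wide; open, the fingers measure 130 mm over their backs; the gripper's body (75 mm by 190 mm) begins 47 mm behind the grasp point.
Start: joints at [1.075, 0.342, 1.524, -0, 1.275, -0.146], TCP at [179.909, 493.232, 226.741] pointing down, gripper open.
Joint ranges: [-2.53, 2.53], [-0.77, 2.02], [0.04, 2.7], [-1, 4.14], [0.28, 2.66], [-3.11, 3.11]. Speed limits (rad/s): [2.57, 2.57, 3.14, 3.14, 3.14, 3.14].

## Interface

Orientations are given as [roll, pitch, yaw] about the fixed x, y, z axes, in that order (R = Rz(yaw) Ry(pitch) Rx(roll)).
In Python, from plant import * gives the robot as it stands.
- The arm moves only by the tool send_rows, never from a script. Its argument "series" is text: rows parted by semicolons, each of 5 numbers parted by spaces: the gripper's target within -1 to 1 (fully open at 1, half-way at 0, shut at -1), then the shift along the tool's x, y, z in units of 30 mm (1.0 is 30 mm), then the turn about the tool's x in units of 5 degrees (1.0 is 5 degrees). A call has 1 to 8 rows; each row is the pose to reach, as a shift and turn from the pose commanded when the call began, along the tool's axes at that moment; what a row does not reach only later rows make up. A row lasts 1/8 s, in which the tool goes at most 62.5 mm and 10.7 degrees, less where a joint would pass 70% of its speed; a pose out of reach is approached as far as the arm can. A call with a gripper value outside its range is refused whole. The fingers move at their own pace and stop on an object; the grip force is fixed at half the most. Time passes only in rows, so rows that repeat a pose let the fingers close. It gives the time, the measured TCP pose, the force and the opening at its end, in the units of the state.
- get_obs(): the state, without advancing time (a new reading comes with each control period).
- capture(name): name is "scene" or "top" or "wrist"; returns a dict with "pixels" (400x640x3 uint8, red, green, blue), "mtx" (3x3 intrinsics, pixels), "R" (3x3) and "t" (3): a world point X has camera coordinates R X + t. Camera axes: x right, y down, z forward; pixel columns grow to the right and rows downward; lengths in mm; the calibration is good to about 2 mm. A picture is of the moment at which its call begins. There is no depth.
- close_job(): hands the job in, once; it reports no verdict.
Trained networks look in a picture, given as the dict that the camera call returned (one of the last four; its "shot" number tells which), for a name from the list of things; names that differ only in an ending like _2 or _b are one class to them, and where a whole thing is asked for, a point or a joint stands for the part that bears it (a point fixed in the world has none). Each returns a list of dicts, best first, with "score" (0 to 1); they miss things now and then, are a little off and sometimes report something else, mostly with a low value. They report only what shows in the picture. A call takes as long as a camera call. They do not tell look-alikes from the thing itself.
- cut_out(picture, thing): "pixels" (400x640 bool, what is visible of it).
- place_of(picture, thing): "point" ([x, y, z] in mm, in world coordinates, good to about 4 mm: a listed point, or the origin of a listed thing).
The state is a dict: "time": time; "joint_positions": joint angles; "dq": joint speeds; "tau": joint torques, N m; "tool_pos": TCP position; "tcp_rot": TCP orientation; "contact_force": force on the tool from outside, world axes, zero at the start; "moment": the same for the moment, N m; "grip_width": finger opening in mm.
Only numpy, scipy, OpenCV 4.12 (cv2) and the standard library are available. Lean on these libraries where they do the work, as an engineer would, in place of code of your own. Each camera call takes 0.05 s, during which the arm holds its last target.

## Task

Change the spice mill over for the next batch: unlock the red-lidded cup from the mill by turning it anticlockwise (seen from above), lift it off and stand it upright in the grey wash tub, and only then set the green-lidded cup fully down on the mill and turn it clockwise as far as it goes to lock, then let go and press the mill's yellow pulse button right down to test it. Lay each utensil on the steel table (three or four of them: yellow scraper, blue brush, orange turner, green fork) flat in the white tray's compartment that has its colour; before or after the cups as you like. Never tip a cup over, and leave the jars, bottle, can, bowl and mug where they stand.

Things in the scene. Friction and masses are not known exactly. Their poses are not given: they have to be found in the camera images.
- used_cup: steel cup, red lid and band, 96 tall, 220 g. Origin: centre of underside, z up. On the lid a grip bar 50 long (x), 18 wide (y), z = 68 to 96; finger tips must stay above z = 68. Body diameter 54, z = 24 to 62. Below: neck diameter 40, chamfered foot, two lugs in line with the bar (out to x = +-28, 8 wide, z = 4 to 10). Half a turn changes nothing. Starts locked on the mill.
- clean_cup: steel cup, green lid and band, 96 tall, 220 g. Origin: centre of underside, z up. On the lid a grip bar 50 long (x), 18 wide (y), z = 68 to 96; finger tips must stay above z = 68. Body diameter 54, z = 24 to 62. Below: neck diameter 40, chamfered foot, two lugs in line with the bar (out to x = +-28, 8 wide, z = 4 to 10). Half a turn changes nothing. Starts on the table.
- clean_bar_end (a point): end of the green cup's grip bar on the cup's +x side, 25 from its axis, 82 above its underside
- mill: grey round mill base, diameter 124, fixed. Origin: centre of underside. On top an aluminium bayonet collar, outer radius 35, top 82 above the table, opening diameter 44 (2 mm free round a cup's neck), with two lug slots about 15 wide at its own +x and -x (white marks). A cup goes in or out only with its grip bar along the mill's x axis, within about 7 degrees.
- mill_seat (a point): centre of the mill's seat, 62 above the table, where a cup's underside rests. Seated, a cup turns clockwise from above (yaw decreasing) up to a stop at about 63 degrees (bar at the orange marks): lugs under the ledge, it cannot be lifted. Anticlockwise it stops about 7 degrees past the slots. Little friction, no spring.
- tub: grey open wash tub, fixed, 170 (x) x 160 (y) outside, walls 5 thick, 45 tall. Origin: centre of its underside; the floor is 5 thick.
- tray: white utensil tray, fixed, 182 (x) x 220 (y), 14 tall. Four compartments side by side in y, each 174 long (along tray x), 50 wide inside, floor 3 thick, walls 11 above the floor, a coloured strip on each floor. Origin: centre of underside.
- pulse (a joint): travel (m) of the yellow push button beside the mill: 0 up, 0.006 fully down, springs back; about 5 N to the bottom, pressed straight down
- pulse_top (a point): middle of the top of the yellow button (28 diameter), 60 above the table, on the mill's 42 tall control box whose middle lies 115 from the mill's axis at its +y side
- slot_yellow (a point): middle of the yellow compartment's floor
- slot_blue (a point): middle of the blue compartment's floor
- slot_orange (a point): middle of the orange compartment's floor
- slot_green (a point): middle of the green compartment's floor
- scraper: yellow kitchen utensil lying flat, 150 long x 36 wide. Handle: yellow block 80 long (x -75 to +5), 18 wide (y), 26 tall, its length along x. Head: flat steel blade 5 thick, x +5 to +75, 36 wide. About 70 g. Origin: underside, middle of the 150 mm length, z up, x from handle to head. May be absent.
- brush: blue kitchen utensil lying flat, 150 long x 36 wide. Handle: blue block 80 long (x -75 to +5), 18 wide (y), 26 tall, its length along x. Head: blue ferrule 12 thick and stiff bristle block 10 thick, x +5 to +75, 36 wide. About 70 g. Origin: underside, middle of the 150 mm length, z up, x from handle to head. May be absent.
- turner: orange kitchen utensil lying flat, 150 long x 36 wide. Handle: orange block 80 long (x -75 to +5), 18 wide (y), 26 tall, its length along x. Head: flat black blade 5 thick, x +5 to +75, 36 wide. About 70 g. Origin: underside, middle of the 150 mm length, z up, x from handle to head. May be absent.
- fork: green kitchen utensil lying flat, 150 long x 36 wide. Handle: green block 80 long (x -75 to +5), 18 wide (y), 26 tall, its length along x. Head: flat steel carving fork with three tines, 6 thick, x +5 to +75, 36 wide. About 70 g. Origin: underside, middle of the 150 mm length, z up, x from handle to head. May be absent.
- spice_jar_a: bystander: amber spice jar with red cap, 44 diameter, 85 tall, between mill and tray. Origin: underside
- spice_jar_b: bystander: clear spice jar with black cap, 50 diameter, 95 tall, beyond the mill. Origin: underside
- oil_bottle: bystander: green bottle, 56 diameter, 140 tall, at the back left. Origin: underside
- spice_can: bystander: yellow can, 56 diameter, 100 tall, at the back. Origin: underside
- prep_bowl: bystander: steel bowl, 110 diameter, 50 tall, at the back. Origin: underside
- mug: bystander: white mug, 76 diameter, 90 tall, on the left. Origin: underside
Mind the look-alikes: they are no part of the job. Leave any purple look-alike of the used_cup alone.

How it is judged:
By the outcome, as a careful person would: the job done as asked, in the order asked, and still so for the second after the job is handed in, with the robot touching nothing.
Of scraper, brush, turner, fork only 3 to 4 are there at a start; the rules pass over those that are not, and their reading is None.
At some moment in a run one of scraper, brush, turner, fork may be knocked a few centimetres aside while the robot is not near it.
It also fails if it takes over 210 s, if anything falls off the work surface, if the arm or the gripper's body presses on something with over 40 N, if the wrist force passes 120 N, or if a joint passes its speed limit or range.

## Working session

There is one attempt and no reset: what is moved stays moved. The work goes in short steps, Python scripts to look and compute and a tool call to move; the robot and the scene stay as the last step left them, time stands still between calls to the robot, and variables do not carry over. Pictures are saved under pics/ and viewed, and the job is handed in when it is done.

Besides the shell and the picture viewer there is one more tool, called after "Request:" by a JSON object that holds its "fn" and its "kwargs", one argument or row to a line. send_rows: Moves the arm, as the interface text tells. Its arguments: {"type":"object","properties":{"series":{"type":"string"}},"required":["series"]}

```bash
ls -la && mkdir -p pics && python3 - <<'E'
from plant import *
import cv2
o=get_obs()
print({k:(v if not hasattr(v,'round') else v) for k,v in o.items()})
for n in ("scene","top","wrist"):
    c=capture(n)
    cv2.imwrite(f"pics/{n}0.png",c["pixels"][:,:,::-1])
    print(n,c["mtx"],c["R"],c["t"],c["shot"])
E
```

```text
total 12
drwxr-xr-x  3 agent agent 4096 Dec  6 14:17 .
drwxr-xr-x 23 root  root  4096 Dec  6 14:17 ..
drwxr-xr-x  2 agent agent 4096 Dec  6 14:17 pics
{'time': 0.0, 'joint_positions': array([ 1.07496731e+00,  3.42711265e-01,  1.52504004e+00, -2.89791610e-05,
        1.27538762e+00, -1.46007551e-01]), 'dq': array([-0.00085374,  0.00054867, -0.00076364,  0.00010287,  0.00085367,
        0.00064476]), 'tau': array([-1.30177123e-03, -4.31227720e+01, -2.44212806e+01,  7.16271345e-02,
        5.60293312e-02, -1.40899874e-04]), 'tool_pos': array([179.72434494, 492.83600265, 226.04287372]), 'tcp_rot': array([ 3.01350421,  1.56924981, -2.04869778]), 'contact_force': array([-0.16724209, -0.4071873 , -0.41290374]), 'moment': array([ 0.02275518,  0.01636278, -0.05385809]), 'grip_width': 91.48631384831661}
scene [[508.08255099   0.         320.13081396]
 [  0.         508.08255099 199.27497842]
 [  0.           0.           1.        ]] [[-0.31201087  0.94994707 -0.01580447]
 [ 0.75013222  0.23610468 -0.61770239]
 [-0.58305306 -0.2045853  -0.78625313]] [ 155.02047613 -419.14070384 1956.21388342] 1
top [[399.25721882   0.         327.13692662]
 [  0.         399.25721882 191.0625541 ]
 [  0.           0.           1.        ]] [[-0.03949554 -0.99921138  0.00408875]
 [-0.97590826  0.03769508 -0.21490034]
 [ 0.21457674 -0.01247785 -0.97662742]] [  40.06957943  621.48982445 1282.41855965] 2
wrist [[299.75819356   0.         325.99273151]
 [  0.         299.75819356 197.84522781]
 [  0.           0.           1.        ]] [[ 0.34366872  0.93908959 -0.00159721]
 [ 0.90839379 -0.33200304  0.25415488]
 [ 0.23814392 -0.08879598 -0.96716221]] [-525.00035493  -31.44445745  389.40213201] 3
```

View pics/scene0.png

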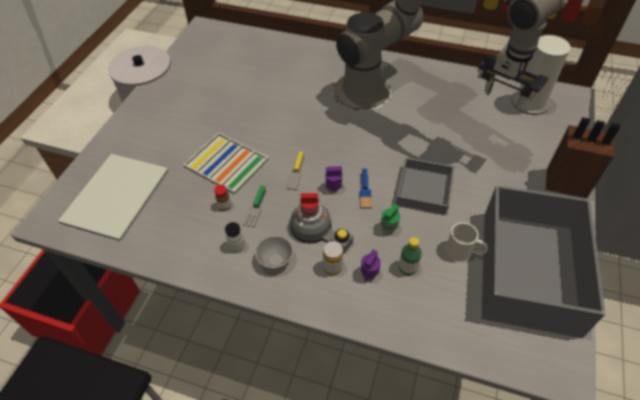

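View pics/top0.png

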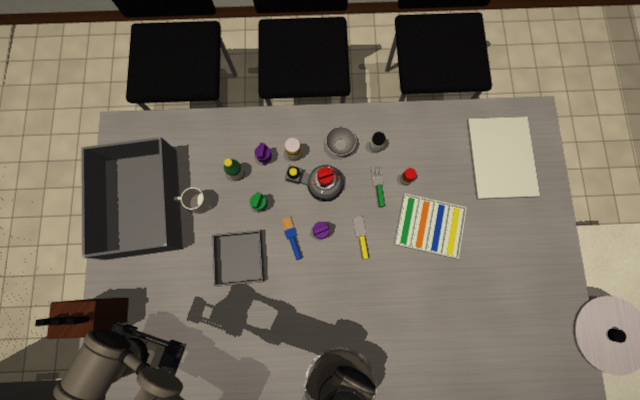

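View pics/wrist0.png

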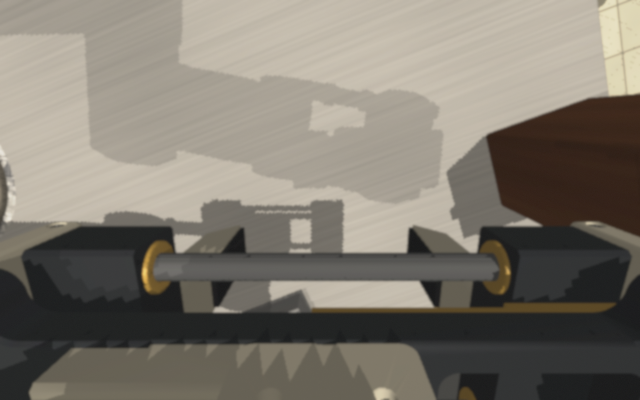

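```bash
cat > h.py <<'E'
from plant import *
import numpy as np, cv2
from scipy.spatial.transform import Rotation as Rn
np.set_printoptions(precision=2,suppress=True)
def Rt(o=None):
    o=o or get_obs()
    return Rn.from_euler('xyz',o['tcp_rot']).as_matrix(), np.array(o['tool_pos'])
def proj(c,X):
    X=np.atleast_2d(X).astype(float)
    p=(c['R']@X.T).T+c['t']; q=(c['mtx']@p.T).T
    return q[:,:2]/q[:,2:]
def back(c,uv,z):
    uv=np.atleast_2d(uv).astype(float)
    d=np.c_[uv,np.ones(len(uv))]@np.linalg.inv(c['mtx']).T@c['R']
    o=-c['R'].T@c['t']
    return o+d*((z-o[2])/d[:,2])[:,None]
def save(c,name,box=None,k=1):
    im=c['pixels'][:,:,::-1]
    if box: im=im[box[1]:box[3],box[0]:box[2]]
    im=cv2.resize(im,None,fx=k,fy=k,interpolation=cv2.INTER_CUBIC)
    cv2.imwrite('pics/'+name+'.png',im)
def yawz():
    """world angle of the tool z (jaw) axis, deg"""
    R,t=Rt(); return np.degrees(np.arctan2(R[1,2],R[0,2]))
def mv(dw,o=None):
    """world shift -> tool units"""
    R,t=Rt(o); return R.T@np.asarray(dw,float)/30
E
python3 - <<'E'
from h import *
import plant
print([n for n in dir(plant) if not n.startswith('_')])
print(globals().get('grip_point_offset'))
R,t=Rt(); print(R)
for cam in("top","scene"):
    c=capture(cam)
    for n in "used_cup clean_cup clean_bar_end mill mill_seat tub tray pulse_top slot_yellow slot_blue slot_orange slot_green scraper brush turner fork".split():
        print(cam,n,[(np.round(d['point']),round(float(d['score']),2)) for d in place_of(c,n)][:4])
E
```

```text
['Unreachable', 'capture', 'close_job', 'cut_out', 'get_obs', 'grip_point_offset', 'place_of']
18.8
[[-0.   -0.94  0.34]
 [-0.    0.34  0.94]
 [-1.    0.   -0.  ]]
top used_cup [(array([663.,  24.,  62.]), 0.82), (array([494.,  47.,  -1.]), 0.75), (array([771., 236.,  -2.]), 0.68)]
top clean_cup [(array([602., 253.,  -3.]), 0.6), (array([783., 130.,   6.]), 0.28)]
top clean_bar_end [(array([621., 245.,  78.]), 0.77)]
top mill [(array([668.,  22.,  -5.]), 0.91)]
top mill_seat [(array([666.,  25.,  64.]), 0.61)]
top tub [(array([416., 329.,  -1.]), 0.57)]
top tray [(array([ 503., -340.,    5.]), 0.83), (array([414., 325.,   1.]), 0.74)]
top pulse_top [(array([696., 130.,  64.]), 0.55)]
top slot_yellow [(array([ 479., -416.,    1.]), 0.63)]
top slot_blue [(array([ 495., -364.,    1.]), 0.91), (array([665.,  24.,  67.]), 0.22)]
top slot_orange [(array([ 513., -310.,    5.]), 0.84)]
top slot_green [(array([ 522., -262.,    4.]), 0.71), (array([471., 145.,   0.]), 0.41), (array([783., 130.,  -0.]), 0.25)]
top scraper [(array([472., -95.,  -2.]), 0.55)]
top brush [(array([473., 145.,   6.])
[... 525 characters left out ...]
 648., -167.,   -1.]), 0.25)]
scene tray [(array([ 502., -335.,    0.]), 0.94)]
scene pulse_top [(array([699., 132.,  64.]), 0.66), (array([599., 254.,   1.]), 0.45)]
scene slot_yellow [(array([ 478., -419.,    5.]), 0.63)]
scene slot_blue [(array([ 490., -362.,    2.]), 0.62)]
scene slot_orange [(array([ 507., -314.,    3.]), 0.75), (array([414., 328.,   1.]), 0.73)]
scene slot_green [(array([ 521., -261.,    1.]), 0.68), (array([ 493., -360.,    3.]), 0.4)]
scene scraper [(array([467., -95.,  -7.]), 0.65)]
scene brush [(array([475., 146.,   2.]), 0.66)]
scene turner [(array([ 801., -166.,    1.]), 0.3)]
scene fork [(array([ 648., -164.,    1.]), 0.69), (array([ 800., -166.,   -0.]), 0.35)]
```

```bash
python3 - <<'E'
from h import *
c=capture("top"); s=capture("scene")
save(c,"top_crop",(200,120,480,300),2.8)
save(s,"scene_crop",(180,130,480,290),2.6)
for n in "spice_jar_a spice_jar_b oil_bottle spice_can prep_bowl mug".split():
    for d in (c,s):
        print(n,[(np.round(q['point']),round(float(q['score']),2)) for q in place_of(d,n)][:2])
def axis(cam,n,z):
    m=cut_out(cam,n)
    for q in m[:2]:
        ys,xs=np.nonzero(q['pixels']); 
        W=back(cam,np.c_[xs,ys],z)[:,:2]; mu=W.mean(0)
        w,v=np.linalg.eigh(np.cov((W-mu).T)); 
        print(n,q['score'],len(xs),mu,np.degrees(np.arctan2(v[1,1],v[0,1])),np.sqrt(w))
for n in ("scraper","brush","fork"): axis(c,n,10); axis(s,n,10)
for n in ("tray","tub"): axis(c,n,8)
# camera centre of wrist in tool frame
w=capture("wrist"); R,t=Rt()
print("wrist cam in tool",R.T@(-w['R'].T@w['t']-t), "\n",w['R']@R)
E
```

```text
spice_jar_a [(array([ 803., -167.,    2.]), 0.8)]
spice_jar_a [(array([ 798., -166.,   -0.]), 0.79), (array([ 669., -265.,   -4.]), 0.62)]
spice_jar_b [(array([ 803., -167.,    2.]), 0.8)]
spice_jar_b [(array([ 798., -166.,   -0.]), 0.79), (array([ 669., -265.,   -4.]), 0.62)]
oil_bottle [(array([715., 335.,  -2.]), 0.67)]
oil_bottle [(array([715., 338.,   1.]), 0.85)]
spice_can [(array([781., 131.,   6.]), 0.54)]
spice_can [(array([780., 131.,   1.]), 0.79), (array([668.,  19.,  59.]), 0.63)]
prep_bowl [(array([810., -38.,  -1.]), 0.8)]
prep_bowl [(array([811., -32.,  -0.]), 0.56), (array([696., 130.,  64.]), 0.5)]
mug [(array([715., 334.,  -2.]), 0.59), (array([613., 462.,   0.]), 0.57)]
mug [(array([614., 468.,   0.]), 0.9), (array([467., -96.,  -4.]), 0.58)]
scraper 0.87 304 [471.92 -96.95] -173.47146413098488 [ 7.58 41.56]
scraper 0.65 399 [473.13 -91.63] -172.96598702016016 [10.34 49.07]
scraper 0.36 373 [ 648.21 -279.64] -141.4671703501358 [13.4  29.36]
brush 0.72 254 [605.64 258.33] -163.72019866317072 [15.1 16.8]
brush 0.71 323 [485.9  145.98] -162.83698538902996 [ 8.84 38.99]
brush 0.7 345 [484.57 149.8 ] -162.95349645678618 [ 8.87 46.94]
brush 0.25 2838 [ 503.25 -333.3 ] 70.71356881568705 [55.13 66.57]
fork 0.72 241 [ 645.07 -167.59] -174.86343380213933 [ 7.3  41.51]
fork 0.73 349 [ 655.16 -162.23] -173.17022832280261 [ 9.17 41.13]
tray 0.91 3244 [ 497.73 -338.87] 76.40488261514749 [51.55 63.24]
tray 0.26 581 [619.75 478.98] 62.0856365254064 [20.43 28.99]
tub 0.88 2596 [413.34 327.71] -177.56964269730773 [49.08 50.28]
wrist cam in tool [-157.62   67.97    0.82] 
 [[ 0.   -0.    1.  ]
 [-0.25 -0.97 -0.  ]
 [ 0.97 -0.25 -0.  ]]
```

```bash
sleep 0
```

```text
(no output)
```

View pics/top_crop.png

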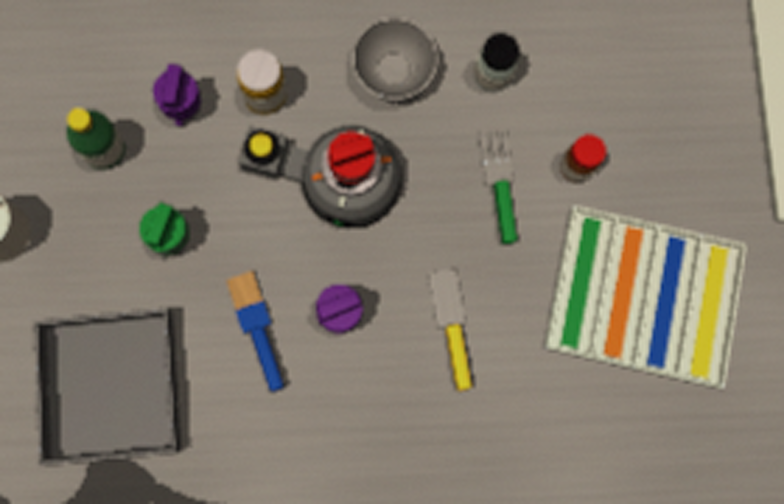

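View pics/scene_crop.png

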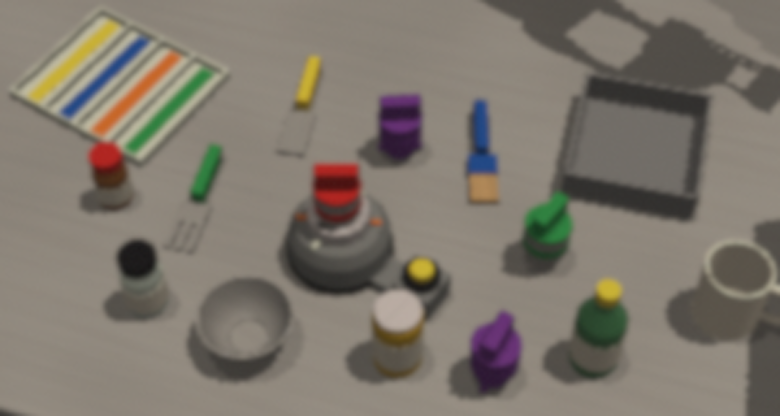

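```bash
cat >> h.py <<'E'
def wrap(a,p=180): return (a+p/2)%p-p/2
def plan(x,y,z,jaw=None):
    R,t=Rt(); d=R.T@(np.array([x,y,z])-t)/30
    a=0 if jaw is None else -wrap(jaw-yawz())/5
    print("TCP",t,"jaw",round(yawz(),2),"-> shift",d,"turn",round(a,2))
E
python3 - <<'E'
from h import *
plan(655,23,300,10.5)
E
```

```text
TCP [179.91 493.24 226.75] jaw 69.96 -> shift [ -2.44 -20.25  -9.3 ] turn 11.89
```

Request:
{"fn": "send_rows", "kwargs": {
  "series": "1 -2.4 -20 -9.3 11.9;1 -2.4 -20 -9.3 11.9;1 -2.4 -20 -9.3 11.9;1 -2.4 -20 -9.3 11.9;1 -2.4 -20 -9.3 11.9;1 -2.4 -20 -9.3 11.9;1 -2.4 -20 -9.3 11.9;1 -2.4 -20 -9.3 11.9"
}}

```text
time: 4.0
tool_pos: [532.8, 140.2, 281.2]
tcp_rot: [0.449, 1.57, 0.632]
contact_force: [0.4, 0.7, -0.2]
grip_width: 92.1
```

```bash
python3 - <<'E'
from h import *
plan(650,23,300,10.5)
E
```

```text
TCP [532.77 140.22 281.2 ] jaw 10.45 -> shift [-0.63 -4.55  3.13] turn -0.01
```

Request:
{"fn": "send_rows", "kwargs": {
  "series": "1 -0.6 -4.5 3.1 0;1 -0.6 -4.5 3.1 0;1 -0.6 -4.5 3.1 0;1 -0.6 -4.5 3.1 0"
}}

```text
time: 4.5
tool_pos: [648.8, 23.4, 297.6]
tcp_rot: [-2.936, 1.57, -2.757]
contact_force: [-0.8, 0.5, 0.1]
grip_width: 92.0
```

```bash
cat > look.py <<'E'
from h import *
import sys
name=sys.argv[1]; things=sys.argv[2:]
w=capture("wrist"); R,t=Rt(); print("TCP",t,"jaw",round(yawz(),2))
save(w,name)
for n in things: print(n,[(np.round(d['point'],1),round(float(d['score']),2)) for d in place_of(w,n)][:3])
import pickle; pickle.dump(w,open('pics/'+name+'.pkl','wb'))
E
python3 look.py w1 used_cup mill mill_seat pulse_top clean_cup
```

```text
TCP [647.7   25.11 297.83] jaw 10.35
used_cup [(array([496.5,  43.1,  -2.5]), 0.93), (array([666.2,  21.6,  61.2]), 0.66), (array([ 798. , -164.7,   -2.5]), 0.4)]
mill [(array([667.2,  23.2,   0.6]), 0.83)]
mill_seat []
pulse_top [(array([694.2, 134.7,  64.8]), 0.68)]
clean_cup [(array([ 796.4, -166.6,   -5. ]), 0.4)]
```

View pics/w1.png

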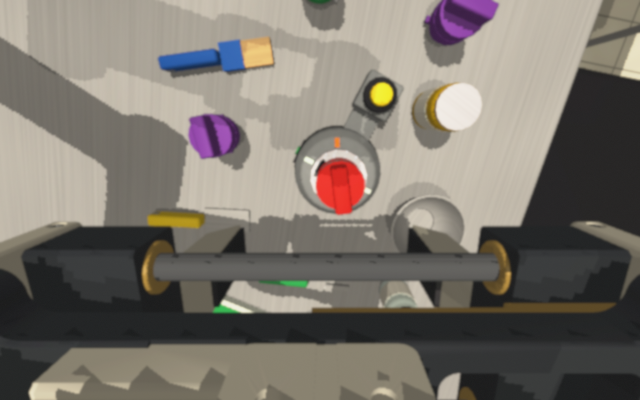

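```bash
python3 - <<'E'
from h import *
import pickle
w=pickle.load(open('pics/w1.pkl','rb'))
save(w,"w1c",(280,60,420,225),3.6)
# overlay hypothesis: print projections of bar
m=(666,23.); 
for a in (-70,-80,-90):
    u=np.array([np.cos(np.radians(a)),np.sin(np.radians(a))])*25
    print(a,proj(w,[[m[0]+u[0],m[1]+u[1],158],[m[0]-u[0],m[1]-u[1],158]]))
E
```

```text
-70 [[345.94 215.13]
 [338.25 168.17]]
-80 [[341.76 215.46]
 [342.6  167.81]]
-90 [[337.6  215.1 ]
 [346.94 168.2 ]]
```

View pics/w1c.png

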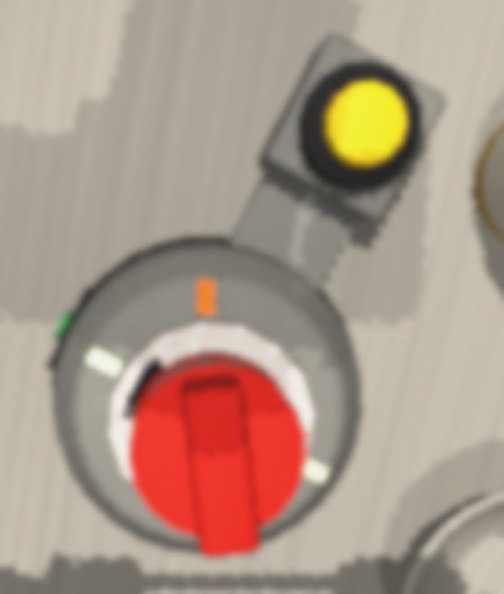

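```bash
python3 - <<'E'
from h import *
import pickle
w=pickle.load(open('pics/w1.pkl','rb'))
f=lambda x,y:(x/3.6+280,y/3.6+60)
for z in (50,62,80):
    P=back(w,[f(103,361),f(316,470),f(205,297),f(366,124)],z); d=P[1]-P[0]
    print(z,P[:,:2],"mid",(P[0]+P[1])[:2]/2,"ang",np.degrees(np.arctan2(d[1],d[0])))
P=back(w,[f(366,124)],60);print("button",P)
T=back(w,[f(193,455),f(203,553),f(245,450),f(258,548),f(227,500)],158);print(T)
for i in(0,2): d=T[i+1]-T[i];print(np.degrees(np.arctan2(d[1],d[0])))
# collar slots / end face
E
```

```text
50 [[623.35  33.75]
 [711.08   6.76]
 [656.68  63.85]
 [701.78 133.67]] mid [667.22  20.26] ang -17.10262893605712
62 [[623.76  35.45]
 [708.89   9.26]
 [656.1   64.66]
 [699.86 132.41]] mid [666.32  22.35] ang -17.102628936057116
80 [[624.37  38.  ]
 [705.6   13.01]
 [655.23  65.87]
 [696.99 130.52]] mid [664.99  25.5 ] ang -17.102628936057112
button [[700.18 132.62  60.  ]]
[[656.31  27.35 158.  ]
 [664.46  -0.62 158.  ]
 [670.45  31.36 158.  ]
 [679.79   3.67 158.  ]
 [668.25  16.16 158.  ]]
-73.74577754833663
-71.36029038076889
```

```bash
python3 - <<'E'
from h import *
import pickle
w=pickle.load(open('pics/w1.pkl','rb'))
f=lambda x,y:(x/3.6+280,y/3.6+60)
T=back(w,[f(182,388),f(203,553),f(238,380),f(258,548),f(220,467)],158);print(T)
for i in(0,2): d=T[i+1]-T[i];print(np.degrees(np.arctan2(d[1],d[0])),np.hypot(*d[:2]))
plan(666,22,140,16.5)
E
```

```text
[[649.81  45.52 158.  ]
 [664.46  -0.62 158.  ]
 [664.67  50.46 158.  ]
 [679.79   3.67 158.  ]
 [664.46  25.29 158.  ]]
-72.3860290588009 48.412532750135064
-72.08995414486256 49.17131094563775
TCP [646.82  27.25 299.25] jaw 10.55 -> shift [ 5.31 -0.29  0.59] turn -1.19
```

```bash
python3 - <<'E'
from h import *
plan(666,23,165,17.5)
capture("wrist");plan(666,23,165,17.5)
capture("wrist");plan(666,23,165,17.5)
E
```

```text
TCP [646.82  27.25 299.25] jaw 10.55 -> shift [ 4.48 -0.26  0.6 ] turn -1.39
TCP [646.91  27.15 299.34] jaw 10.54 -> shift [ 4.48 -0.25  0.6 ] turn -1.39
TCP [647.02  26.97 299.31] jaw 10.53 -> shift [ 4.48 -0.25  0.6 ] turn -1.39
```

Request:
{"fn": "send_rows", "kwargs": {
  "series": "1 2 -0.25 0.6 -1.4;1 4 -0.25 0.6 -1.4;1 4.5 -0.25 0.6 -1.4;1 4.5 -0.25 0.6 -1.4;1 4.5 -0.25 0.6 -1.4"
}}

```text
time: 5.52
tool_pos: [668.0, 22.0, 167.2]
tcp_rot: [-0.365, 1.565, -0.061]
contact_force: [1.0, -0.5, 0.5]
grip_width: 91.7
```

```bash
python3 look.py w2 && python3 -c "
from h import *
plan(666,23,137,17.5)"
```

```text
TCP [667.98  21.9  167.08] jaw 17.47
TCP [667.98  21.9  167.08] jaw 17.47 -> shift [ 1.    0.06 -0.06] turn -0.01
```

View pics/w2.png

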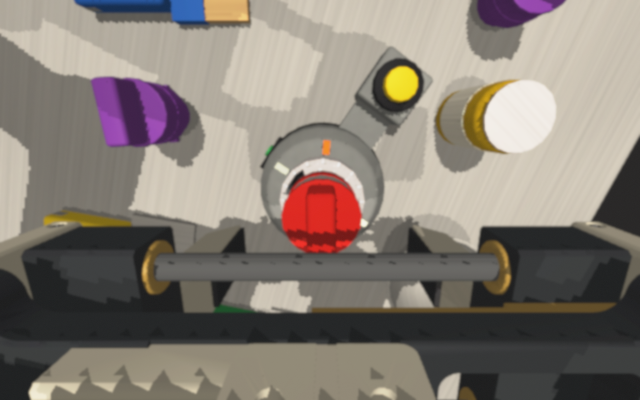

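Request:
{"fn": "send_rows", "kwargs": {
  "series": "1 1 0 -0.05 0;1 1 0 -0.05 0;0 1 0 -0.05 0;-1 1 0 -0.05 0;-1 1 0 -0.05 0;-1 1 0 -0.05 0;-1 1 0 -0.05 0;-1 1 0 -0.05 0"
}}

```text
time: 6.58
tool_pos: [665.1, 21.4, 133.8]
tcp_rot: [1.449, 1.571, 1.754]
contact_force: [-0.1, 1.3, 0.9]
grip_width: 36.5
```

```bash
python3 -c "
from h import *
plan(666,23,137,72.9);print(get_obs()['moment'])"
```

```text
TCP [665.1   21.45 133.79] jaw 17.46 -> shift [-0.11  0.04  0.04] turn -11.09
[-0.04  0.04 -0.01]
```

Request:
{"fn": "send_rows", "kwargs": {
  "series": "-1 -0.1 0 0 0;-1 -0.1 0 0 0;-1 -0.1 0 0 0;-1 -0.1 0 0 0;-1 -0.1 0 0 0"
}}

```text
time: 7.2
tool_pos: [665.3, 21.4, 137.2]
tcp_rot: [-0.317, 1.57, -0.012]
contact_force: [-0.6, -0.8, 3.6]
grip_width: 18.1
```

```bash
python3 -c "
from h import *
plan(666,23,137,72.9);print(get_obs()['moment'],get_obs()['grip_width'])"
```

```text
TCP [665.28  21.41 137.23] jaw 17.45 -> shift [0.01 0.04 0.04] turn -11.09
[-0.11  0.03  0.  ] 18.120438978735677
```

Request:
{"fn": "send_rows", "kwargs": {
  "series": "-1 0 0 0 -1;-1 0 0 0 -2;-1 0 0 0 -3;-1 0 0 0 -4;-1 0 0 0 -5;-1 0 0 0 -5.5;-1 0 0 0 -5.5"
}}

```text
time: 8.07
tool_pos: [665.6, 21.5, 137.2]
tcp_rot: [-0.684, 1.569, 0.1]
contact_force: [0.7, 0.7, 3.9]
grip_width: 17.7
```

```bash
python3 -c "
from h import *
plan(666,23,137,72.9);print(get_obs()['moment'],get_obs()['contact_force'],get_obs()['grip_width'])"
```

```text
TCP [665.6   21.49 137.24] jaw 44.94 -> shift [0.01 0.03 0.05] turn -5.59
[ 0.08 -0.21  0.04] [0.68 0.69 3.91] 17.668265682458408
```

Request:
{"fn": "send_rows", "kwargs": {
  "series": "-1 0 0 0 -1;-1 0 0 0 -2;-1 0 0 0 -3;-1 0 0 0 -4;-1 0 0 0 -5;-1 0 0 0 -5.7;-1 0 0 0 -5.7;-1 0 0 0 -5.7"
}}

```text
time: 9.07
tool_pos: [665.4, 21.5, 137.2]
tcp_rot: [-1.069, 1.57, 0.211]
contact_force: [0.4, 1.5, 5.2]
grip_width: 18.0
```

```bash
python3 look.py w3; python3 -c "
from h import *
plan(666,23,137,72.9);print(get_obs()['moment'],get_obs()['contact_force'],get_obs()['grip_width'])"
```

```text
TCP [665.43  21.58 137.24] jaw 73.37
TCP [665.43  21.58 137.24] jaw 73.37 -> shift [ 0.01 -0.    0.05] turn 0.09
[ 0.29 -0.2   0.01] [0.85 0.29 5.68] 17.68225169062516
```

View pics/w3.png

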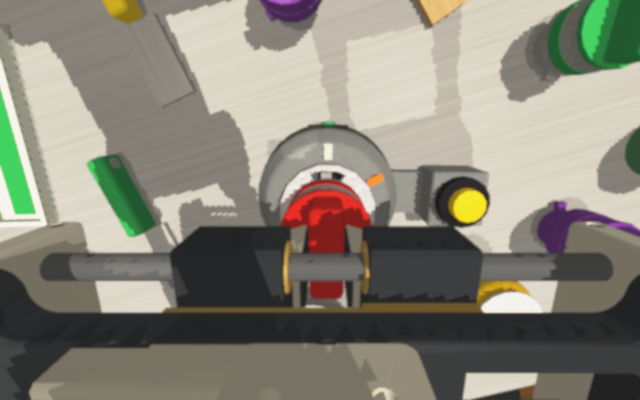

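Request:
{"fn": "send_rows", "kwargs": {
  "series": "-1 -0.3 0 0 0;-1 -0.6 0 0 0;-1 -1 0 0 0;-1 -1.3 0 0 0;-1 -1.3 0 0 0"
}}

```text
time: 9.75
tool_pos: [665.5, 21.4, 177.0]
tcp_rot: [-1.324, 1.569, -0.042]
contact_force: [0.5, -0.3, -2.1]
grip_width: 17.3
```

```bash
python3 look.py w4; python3 -c "
from h import *
plan(412,324,240,90);print(get_obs()['moment'],get_obs()['contact_force'],get_obs()['grip_width'])"
```

```text
TCP [665.18  21.41 176.19] jaw 73.46
TCP [665.18  21.41 176.19] jaw 73.46 -> shift [-2.13 10.96  7.27] turn -3.31
[ 0.02  0.06 -0.01] [ 0.08 -0.24 -2.18] 17.934369302160274
```

View pics/w4.png

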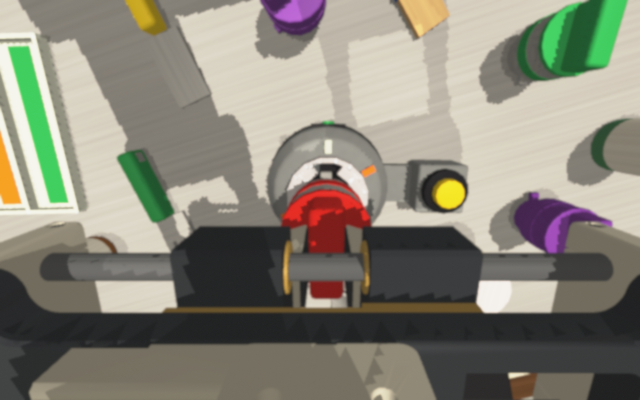

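Request:
{"fn": "send_rows", "kwargs": {
  "series": "-1 -1.2 0 0 0;-1 -2.2 2 1.5 0;-1 -2.2 11 7.3 0;-1 -2.2 11 7.3 0;-1 -2.2 11 7.3 0;-1 -2.2 11 7.3 0;-1 -2.2 11 7.3 0;-1 -2.2 11 7.3 0"
}}

```text
time: 10.8
tool_pos: [408.5, 327.4, 241.8]
tcp_rot: [1.504, 1.57, 2.789]
contact_force: [1.6, -0.4, -3.4]
grip_width: 17.8
```

Request:
{"fn": "send_rows", "kwargs": {
  "series": "-1 0 0 0 0;-1 0 0 0 0;-1 0 0 0 0;-1 0 0 0 0"
}}

```text
time: 11.3
tool_pos: [411.8, 324.6, 241.7]
tcp_rot: [2.657, 1.571, -2.345]
contact_force: [-0.2, 0.4, -2.2]
grip_width: 17.8
```

```bash
python3 look.py w5 tub; python3 -c "
from h import *
plan(414,327,84)
c=capture('top'); save(c,'t5',(180,180,340,320),4)
"
```

```text
TCP [411.65 324.7  241.69] jaw 73.38
tub [(array([414.5, 329.9,  -2.5]), 0.59)]
TCP [411.53 324.79 241.73] jaw 73.39 -> shift [ 5.26 -0.06  0.09] turn 0
```

View pics/w5.png

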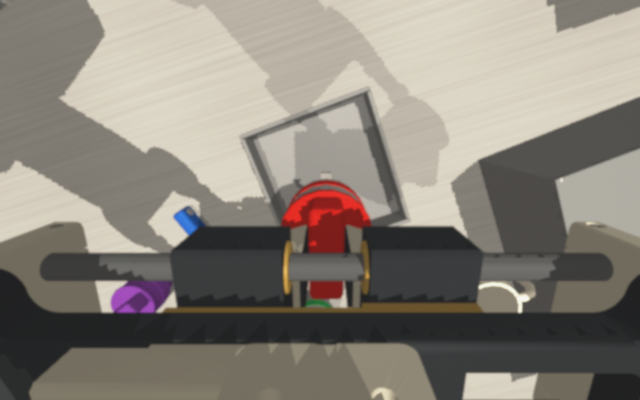

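View pics/t5.png

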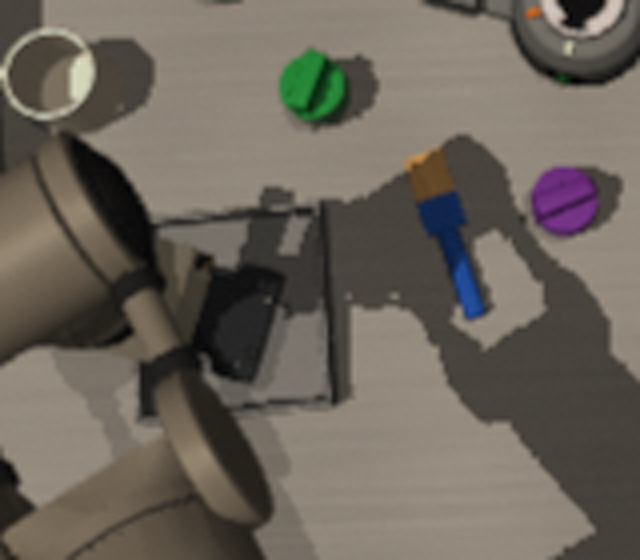

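Request:
{"fn": "send_rows", "kwargs": {
  "series": "-1 1.5 0 0.1 0;-1 3 0 0.1 0;-1 4.2 0 0.1 0;-1 4.9 0 0.1 0;-1 5.2 0 0.1 0;-1 5.3 0 0.1 0;-1 5.37 0 0.1 0;-1 5.37 0 0.1 0"
}}

```text
time: 12.45
tool_pos: [412.3, 328.4, 81.4]
tcp_rot: [-0.724, 1.569, 0.558]
contact_force: [0.8, 0.1, -3.5]
grip_width: 17.9
```

Request:
{"fn": "send_rows", "kwargs": {
  "series": "-1 0 0 0 0;-1 0.04 0 0 0;-1 0.06 0 0 0;-1 0.06 0 0 0"
}}

```text
time: 12.95
tool_pos: [412.5, 328.4, 80.2]
tcp_rot: [-0.828, 1.569, 0.454]
contact_force: [-1.9, -1.5, 7.1]
grip_width: 17.6
```

Contact at the expected height (80.2), so I open and rise.

Request:
{"fn": "send_rows", "kwargs": {
  "series": "-0.3 0 0 0 0;0 0 0 0 0;0 0 0 0 0;0.2 0 0 0 0;0.2 -1 0 0 0;0.5 -3 0 0 0;1 -5 0 0 0;1 -5.5 0 0 0"
}}

```text
time: 13.95
tool_pos: [413.3, 329.1, 248.1]
tcp_rot: [-0.745, 1.563, 0.538]
contact_force: [-0.6, -0.7, -1.1]
grip_width: 80.1
```

```bash
python3 look.py w6 used_cup mill_seat clean_cup clean_bar_end; python3 -c "
from h import *
c=capture('scene'); save(c,'s6',(250,100,500,300),3)
t=capture('top')
for n in ('mill','mill_seat','clean_cup','clean_bar_end','used_cup','oil_bottle'):
  for k in (c,t): print(n,[(np.round(d['point'],1),round(float(d['score']),2)) for d in place_of(k,n)][:3])
"
```

```text
TCP [413.17 328.97 247.85] jaw 73.47
used_cup [(array([410.5, 328.3,   5. ]), 0.95)]
mill_seat []
clean_cup [(array([596.6, 257.1,   3.6]), 0.95)]
clean_bar_end []
mill [(array([663.6,  20.7,  -0.6]), 0.75), (array([ 801.2, -162.4,   -4. ]), 0.74)]
mill [(array([667. ,  21. ,  -3.2]), 0.74), (array([599.8, 255.2,  -3.1]), 0.3), (array([715.6, 334.6,  -3.1]), 0.21)]
mill_seat [(array([667.1,  22.6,  59.1]), 0.97), (array([ 799.5, -164.2,    1.2]), 0.71)]
mill_seat [(array([667.4,  23.6,  63.3]), 0.68), (array([810.8, -37.1,   2.6]), 0.65)]
clean_cup [(array([594.8, 255. ,  -3.2]), 0.85)]
clean_cup [(array([598.7, 253.5,  -0.4]), 0.81)]
clean_bar_end [(array([623.6, 242.2,  81.1]), 0.82), (array([475.6, 145.6,  -0.2]), 0.45)]
clean_bar_end [(array([621.9, 246.3,  79.1]), 0.55)]
used_cup [(array([771.3, 239.4,   1.1]), 0.88), (array([491.4,  43.4,   2.2]), 0.76), (array([412.5, 326.5,   4.1]), 0.74)]
used_cup [(array([664.9,  26.3,  63.9]), 0.59), (array([493.4,  46.9,  -3.3]), 0.54), (array([715.6, 334.5,   0.2]), 0.51)]
oil_bottle [(array([716. , 334.7,  -0.2]), 0.81)]
oil_bottle [(array([716.4, 335.4,  -2.3]), 0.66), (array([782.9, 131.7,   1.9]), 0.46)]
```

View pics/s6.png

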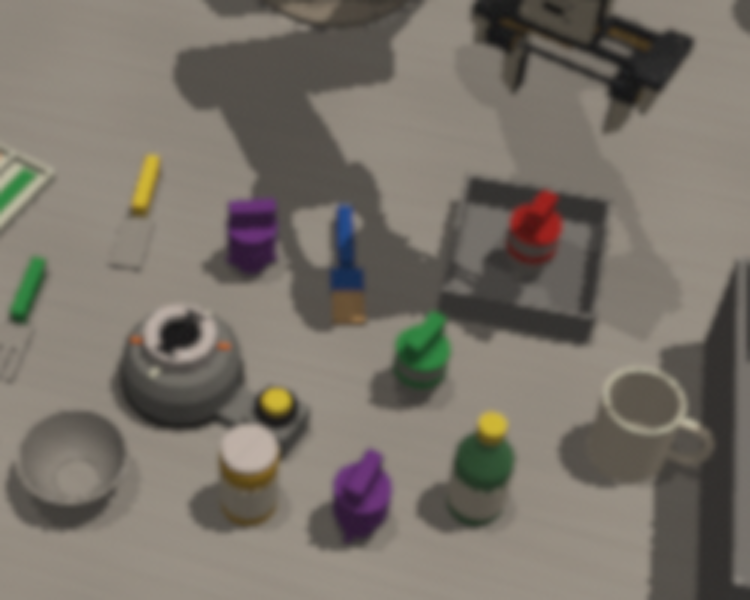

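```bash
python3 -c "
from h import *
plan(590,250,235,65)"
```

```text
TCP [411.97 328.22 243.95] jaw 73.46 -> shift [ 0.3  -6.43 -0.81] turn 1.69
```

Request:
{"fn": "send_rows", "kwargs": {
  "series": "1 0.2 -2 -0.3 1.7;1 0.2 -6.4 -0.8 1.7;1 0.2 -6.4 -0.8 1.7;1 0.2 -6.4 -0.8 1.7;1 0.2 -6.4 -0.8 1.7;1 0.2 -6.4 -0.8 1.7;1 0.2 -6.4 -0.8 1.7"
}}

```text
time: 15.78
tool_pos: [588.2, 251.5, 238.6]
tcp_rot: [-0.49, 1.57, 0.646]
contact_force: [-0.7, -0.5, -0.8]
grip_width: 91.9
```

```bash
python3 look.py w7 clean_cup clean_bar_end mill_seat mill; python3 -c "
from h import *
import pickle
w=pickle.load(open('pics/w7.pkl','rb'));save(w,'w7c',(230,80,430,230),4)"
```

```text
TCP [588.33 251.43 238.58] jaw 65.04
clean_cup [(array([597.3, 256. ,   2.4]), 0.81)]
clean_bar_end [(array([626.7, 247.5,  78.8]), 0.69)]
mill_seat [(array([693.6, 132.2,  62. ]), 0.58)]
mill [(array([599.4, 256.6,   8.3]), 0.66), (array([615. , 464.2,   0.2]), 0.54)]
```

View pics/w7c.png

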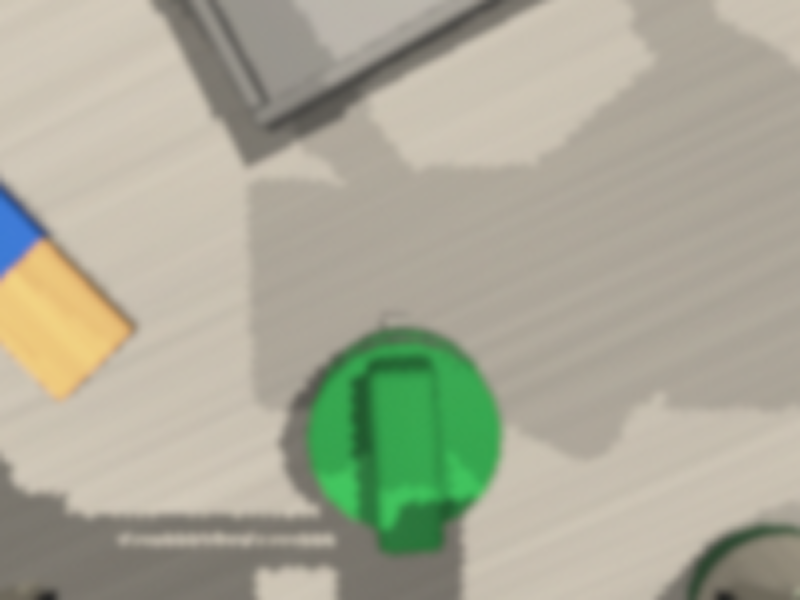

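```bash
python3 - <<'E'
from h import *
import pickle
w=pickle.load(open('pics/w7.pkl','rb'))
f=lambda x,y:(x/4+230,y/4+80)
T=back(w,[f(370,372),f(380,552),f(433,370),f(443,548)],96);print(T,T.mean(0))
for i in(0,2): d=T[i+1]-T[i];print(np.degrees(np.arctan2(d[1],d[0])),np.hypot(*d[:2]))
plan(599,255,120,67)
E
```

```text
[[573.31 255.41  96.  ]
 [617.88 237.38  96.  ]
 [579.59 270.09  96.  ]
 [623.89 252.88  96.  ]] [598.67 253.94  96.  ]
-22.031556381197255 48.0766286309754
-21.23093692988599 47.51961269416573
TCP [588.88 250.88 238.19] jaw 64.99 -> shift [ 3.94 -0.25  0.27] turn -0.4
```

Request:
{"fn": "send_rows", "kwargs": {
  "series": "1 1.5 -0.25 0.28 -0.5;1 3 -0.25 0.28 -0.5;1 4 -0.25 0.28 -0.5;1 4 -0.25 0.28 -0.5;1 4 -0.25 0.28 -0.5;1 4 -0.25 0.28 -0.5"
}}

```text
time: 16.77
tool_pos: [600.6, 255.3, 120.0]
tcp_rot: [-0.876, 1.567, 0.301]
contact_force: [0.2, -0.3, 0.2]
grip_width: 91.7
```

```bash
python3 look.py w8; python3 -c "
from h import *
plan(599,254.5,75.5,67.5)"
```

```text
TCP [600.34 255.24 119.77] jaw 67.46
TCP [600.34 255.24 119.77] jaw 67.46 -> shift [ 1.48  0.04 -0.04] turn -0.01
```

View pics/w8.png

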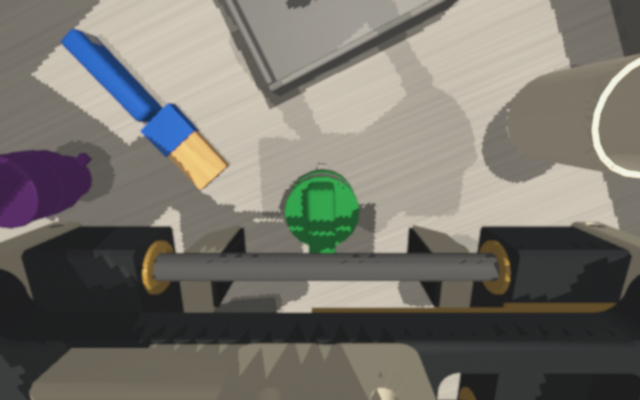

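Request:
{"fn": "send_rows", "kwargs": {
  "series": "1 0.8 0 -0.07 0;1 1.4 0 -0.07 0;0 1.47 0 -0.07 0;-0.3 1.47 0 -0.07 0;-1 1.47 0 -0.07 0;-1 1.47 0 -0.07 0;-1 1.47 0 -0.07 0;-1 1.47 0 -0.07 0"
}}

```text
time: 17.82
tool_pos: [598.8, 253.1, 74.0]
tcp_rot: [-0.687, 1.57, 0.49]
contact_force: [-0.7, 0.3, 0.2]
grip_width: 36.8
```

Request:
{"fn": "send_rows", "kwargs": {
  "series": "-1 0 0 0 0;-1 0 0 0 0;-1 0 0 0 0;-1 0 0 0 0"
}}

```text
time: 18.32
tool_pos: [598.7, 253.1, 73.8]
tcp_rot: [0.713, 1.571, 1.891]
contact_force: [-1.4, -0.5, 0.3]
grip_width: 17.7
```

Request:
{"fn": "send_rows", "kwargs": {
  "series": "-1 -0.5 0 0 0;-1 -1.5 0 0 0;-1 -3 0 0 0;-1 -4.5 0 0 0;-1 -5.5 0 0 0;-1 -5.5 0 0 0;-1 -5.5 0 0 0"
}}

```text
time: 19.2
tool_pos: [598.0, 252.8, 237.4]
tcp_rot: [2.216, 1.568, -2.89]
contact_force: [-0.1, -1.0, -2.2]
grip_width: 18.1
```

```bash
python3 look.py w9 clean_cup clean_bar_end; python3 - <<'E'
from h import *
import pickle
a=pickle.load(open('pics/w4.pkl','rb'));b=pickle.load(open('pics/w9.pkl','rb'))
A=a['pixels'][150:320,270:390,::-1];B=b['pixels'][150:320,270:390,::-1]
cv2.imwrite('pics/cmp.png',cv2.resize(np.hstack([A,B]),None,fx=3.3,fy=3.3,interpolation=cv2.INTER_NEAREST))
print(get_obs()['contact_force'],get_obs()['grip_width'])
plan(665.5,22,200,73)
E
```

```text
TCP [597.88 252.74 236.82] jaw 67.46
clean_cup [(array([599. , 253.8, 167.8]), 0.63), (array([411.4, 329.5,  -2.7]), 0.61)]
clean_bar_end [(array([620.9, 247.8, 246.7]), 0.76), (array([716.5, 331.8,  -2.3]), 0.69)]
[-1.04 -0.45 -2.38] 17.58189992313808
TCP [598.02 252.83 236.84] jaw 67.46 -> shift [ 1.23 -5.03 -6.24] turn -1.11
```

View pics/cmp.png

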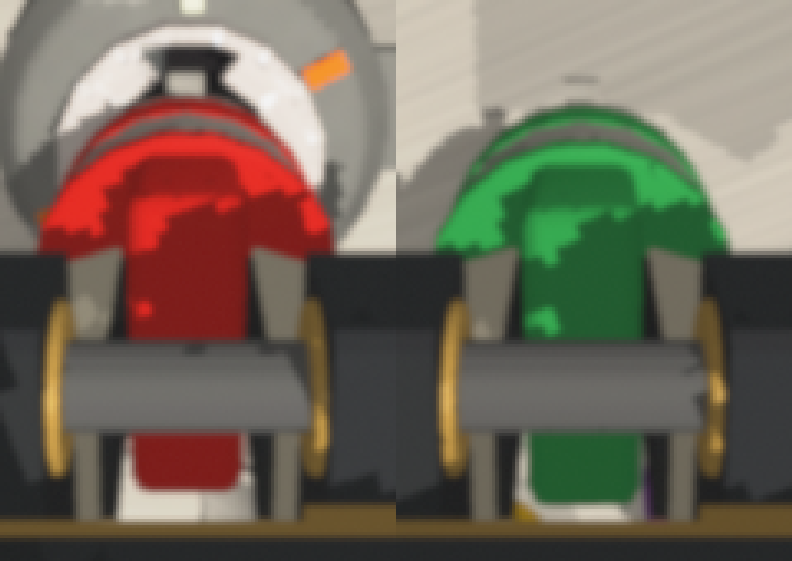

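```bash
python3 - <<'E'
from h import *
plan(725,4,240,72.9)
E
```

```text
TCP [598.02 252.83 236.84] jaw 67.46 -> shift [-0.11 -7.09 -6.04] turn -1.09
```

Request:
{"fn": "send_rows", "kwargs": {
  "series": "-1 -0.1 -2 -1.8 -1.1;-1 -0.1 -7 -6 -1.1;-1 -0.1 -7 -6 -1.1;-1 -0.1 -7 -6 -1.1;-1 -0.1 -7 -6 -1.1;-1 -0.1 -7 -6 -1.1;-1 -0.1 -7 -6 -1.1;-1 -0.1 -7 -6 -1.1"
}}

```text
time: 20.35
tool_pos: [723.3, 7.9, 241.8]
tcp_rot: [1.049, 1.57, 2.324]
contact_force: [-0.0, 0.7, -2.5]
grip_width: 17.9
```

```bash
python3 look.py w10 mill mill_seat pulse_top; python3 -c "
from h import *
import pickle
w=pickle.load(open('pics/w10.pkl','rb'));save(w,'w10c',(240,60,440,210),4)"
```

```text
TCP [723.35   7.8  242.01] jaw 73.06
mill [(array([665.3,  24.3,   2. ]), 0.91)]
mill_seat [(array([669.1,  19.9,  60.4]), 0.82)]
pulse_top [(array([696.7, 136.7,  62.2]), 0.73)]
```

View pics/w10.png

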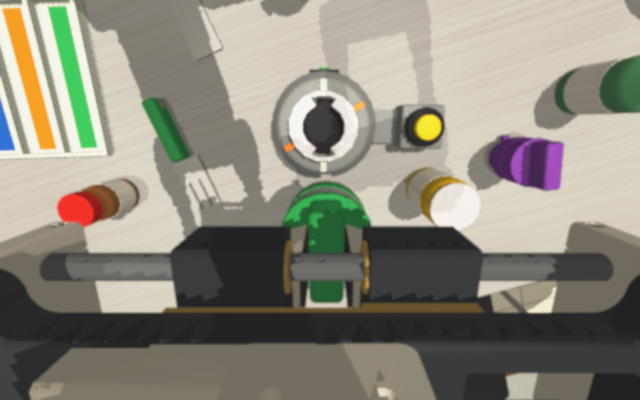

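View pics/w10c.png

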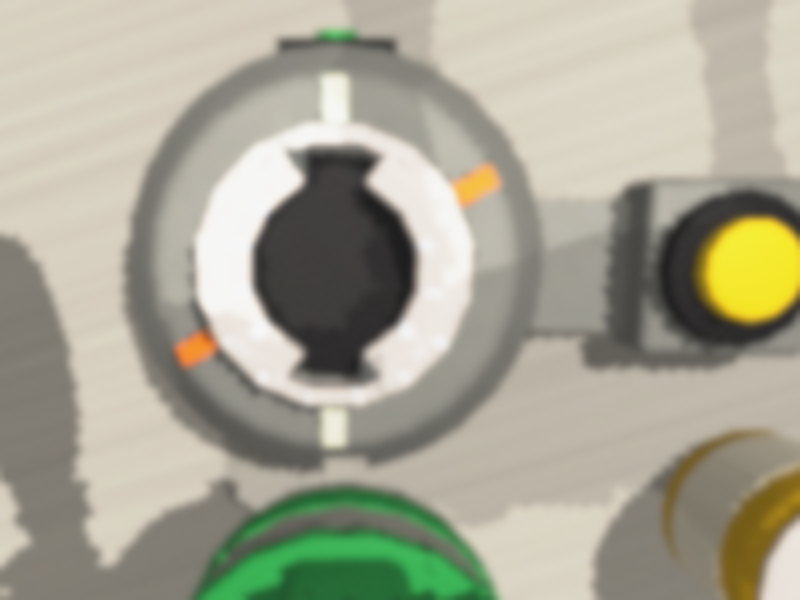

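```bash
cat > collar.py <<'E'
from h import *
import pickle,sys
from scipy.optimize import least_squares
w=pickle.load(open('pics/%s.pkl'%sys.argv[1],'rb'))
cx,cy=float(sys.argv[2]),float(sys.argv[3])
g=cv2.cvtColor(w['pixels'],cv2.COLOR_RGB2GRAY).astype(np.float32)
from scipy.ndimage import map_coordinates
C=back(w,[[cx,cy]],82)[0]
def edges(C,r0,r1,sign):
    out=[]
    for a in np.radians(np.arange(0,360,4)):
        r=np.arange(r0,r1,0.25); P=np.c_[C[0]+r*np.cos(a),C[1]+r*np.sin(a),np.full(len(r),82)]
        uv=proj(w,P); v=map_coordinates(g,[uv[:,1],uv[:,0]],order=1)
        d=np.gradient(v)*sign; k=d.argmax()
        if d[k]>2: out.append(P[k,:2])
    return np.array(out)
for (r0,r1,s,nm) in ((30,41,-1,'outer'),(16,27,1,'inner')):
    c=C[:2].copy()
    for _ in range(4):
        E=edges(c,r0,r1,s)
        f=least_squares(lambda p:np.hypot(*(E-p[:2]).T)-p[2],[*c,(r0+r1)/2],loss='soft_l1',f_scale=0.5)
        c=f.x[:2]
    print(nm,f.x,len(E))
R,t=Rt(); print("TCP now",t)
E
python3 collar.py w10 323.5 126
python3 - <<'E'
from h import *
import pickle
w=pickle.load(open('pics/w10.pkl','rb'))
f=lambda x,y:(x/4+240,y/4+60)
P=back(w,[f(335,98),f(334,428)],70);d=P[0]-P[1];print(P,P.mean(0),np.degrees(np.arctan2(-d[1],-d[0])))
P=back(w,[f(335,152),f(335,375)],82);d=P[0]-P[1];print(P.mean(0),np.degrees(np.arctan2(-d[1],-d[0])))
save(w,'w10d',(270,170,390,320),4)
E
```

```text
outer [664.71  23.32  35.67] 88
inner [665.15  23.25  21.46] 82
TCP now [723.51   7.22 242.16]
[[624.77  36.3   70.  ]
 [706.75  10.79  70.  ]] [665.76  23.55  70.  ] -17.290113567379734
[664.92  24.04  82.  ] -17.105513463125043
```

View pics/w10d.png

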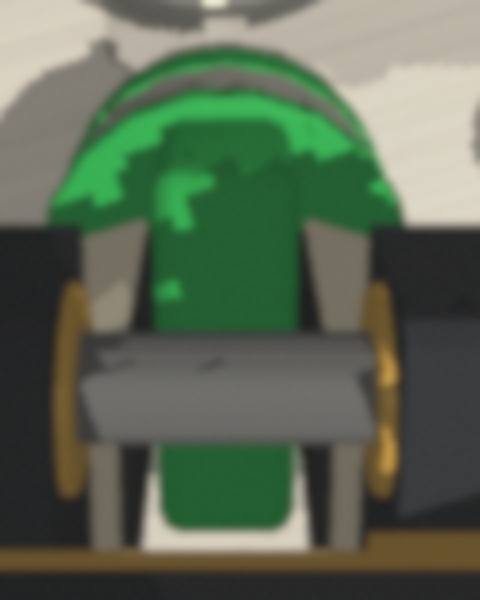

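```bash
python3 - <<'E'
from h import *
import pickle
for nm,h,pts,tp in (('w4',75.2,None,None),('w10',73.8,None,None)):
    w=pickle.load(open(f'pics/{nm}.pkl','rb'))
    save(w,nm+'z',(280,160,375,310),5.2)
# tool-frame camera
R0,t0=Rt(); w=capture('wrist'); Rc=w['R']@R0; cc=R0.T@(-w['R'].T@w['t']-t0)
print(cc,Rc,Rt()[1])
def ty(v,x):   # tool y at tool height x
    k=(v-w['mtx'][1,2])/w['mtx'][1,1]; dx=x-cc[0]
    # Rc[1]·d = k Rc[2]·d
    a=Rc[1]-k*Rc[2]; return cc[1]-a[0]*dx/a[1]
np.save('pics/cam.npy',np.r_[cc,Rc.ravel()])
print("green near top edge",ty(302.5,-22.2),"red",ty(298.5,-20.8))
for v in (170+120/4,170+165/4): print(v,"green far top/bot of endface", ty(v,-22.2),ty(v,5.8))
# lid arc topmost and band
print("lid arc top v=181.2 at z68,z62,", ty(181.2,5.8),ty(181.2,11.8), "red v=179.4",ty(179.4,7.2),ty(179.4,13.2))
E
```

```text
[-157.62   67.92    0.81] [[ 0.   -0.    1.  ]
 [-0.25 -0.97 -0.  ]
 [ 0.97 -0.25 -0.  ]] [723.57   7.01 242.13]
green near top edge -23.34888366571731 red -21.935033220834498
200.0 green far top/bot of endface 31.265751638848265 23.686707697651563
211.25 green far top/bot of endface 25.75704069379759 17.038951163509758
lid arc top v=181.2 at z68,z62, 34.50719198164671 33.28039956813545 red v=179.4 35.247236949279895 34.057806290522684
```

View pics/w10z.png

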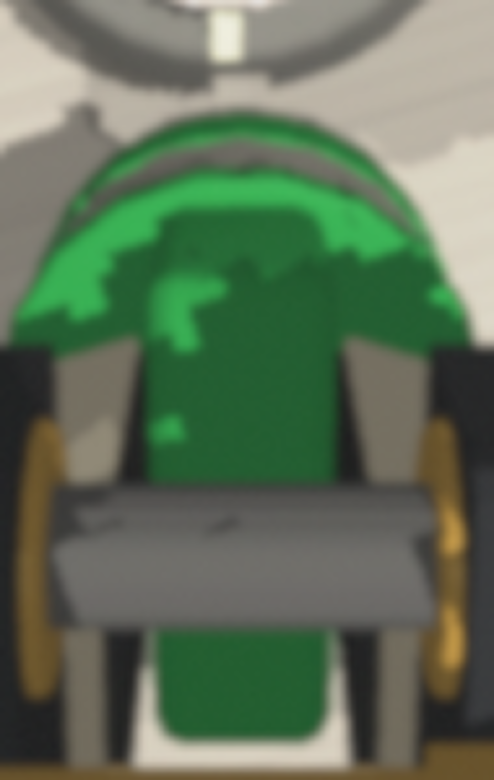

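View pics/w4z.png

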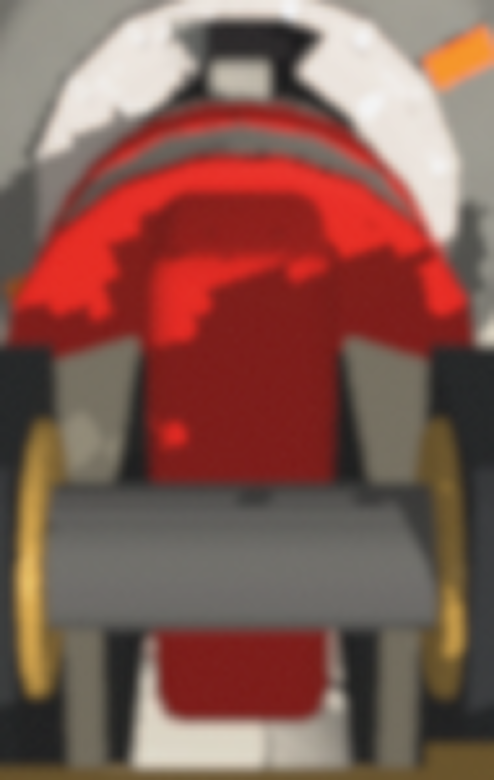

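```bash
python3 - <<'E'
from h import *
plan(665.4,22,175,72.8)
E
```

```text
TCP [723.57   7.01 242.13] jaw 73.01 -> shift [ 2.24  2.   -0.09] turn 0.04
```

Request:
{"fn": "send_rows", "kwargs": {
  "series": "-1 0 1 0 0;-1 0.4 2 -0.09 0.04;-1 1.5 2 -0.09 0.04;-1 2.2 2 -0.09 0.04;-1 2.2 2 -0.09 0.04;-1 2.2 2 -0.09 0.04;-1 2.2 2 -0.09 0.04;-1 2.2 2 -0.09 0.04"
}}

```text
time: 21.6
tool_pos: [665.9, 21.3, 176.7]
tcp_rot: [-1.279, 1.569, -0.009]
contact_force: [-0.2, 0.2, -1.6]
grip_width: 17.8
```

```bash
python3 look.py w11; python3 - <<'E'
from h import *
import pickle
plan(665.4,22,175,72.8)
w=pickle.load(open('pics/w11.pkl','rb'))
save(w,'w11c',(250,120,400,240),5)
c=proj(w,[[664.9,23.3,82]]);print(c)
for a in range(0,360,30): print(a,proj(w,[[664.9+35*np.cos(np.radians(a)),23.3+35*np.sin(np.radians(a)),82]])[0])
E
```

```text
TCP [665.77  21.26 176.45] jaw 72.76
TCP [665.77  21.26 176.45] jaw 72.76 -> shift [0.05 0.02 0.02] turn -0.01
[[327.07 197.73]]
0 [338.62 233.68]
30 [355.93 223.5 ]
60 [366.   206.21]
90 [365.87 186.04]
120 [355.08 168.41]
150 [336.25 158.48]
180 [314.74 159.34]
210 [296.83 170.73]
240 [287.54 189.11]
270 [289.04 209.18]
300 [300.44 225.6 ]
330 [318.48 234.43]
```

View pics/w11c.png

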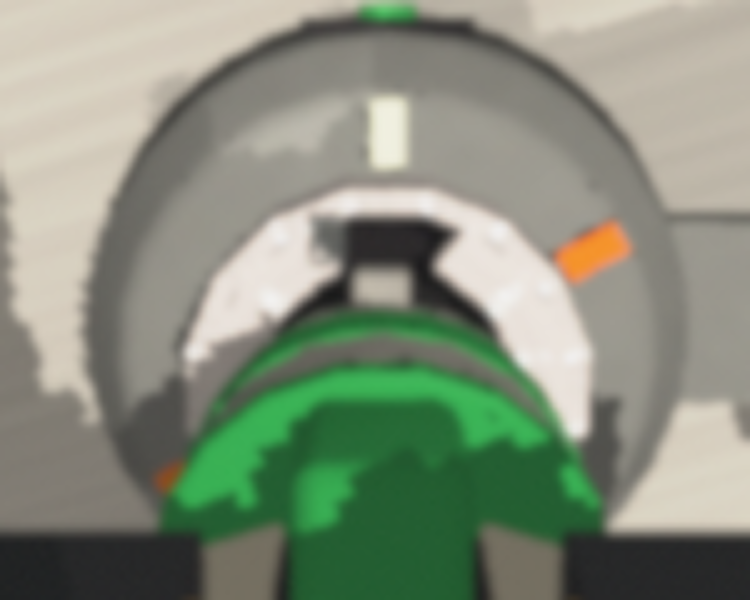

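Request:
{"fn": "send_rows", "kwargs": {
  "series": "-1 0.2 0.02 0.03 0;-1 0.4 0.02 0.03 0;-1 0.6 0.02 0.03 0;-1 0.7 0.02 0.03 0;-1 0.8 0.02 0.03 0;-1 0.8 0.02 0.03 0"
}}

```text
time: 22.4
tool_pos: [665.1, 22.3, 151.6]
tcp_rot: [1.548, 1.57, 2.818]
contact_force: [-0.4, -0.8, -2.6]
grip_width: 17.7
```

```bash
python3 look.py w12; python3 - <<'E'
from h import *
import pickle
plan(665.4,22,135.8,72.8); print(get_obs()['contact_force'],get_obs()['moment'])
w=pickle.load(open('pics/w12.pkl','rb'))
save(w,'w12c',(250,120,400,240),5)
E
```

```text
TCP [665.26  22.32 151.84] jaw 72.76
TCP [665.26  22.32 151.84] jaw 72.76 -> shift [ 0.53 -0.01 -0.01] turn -0.01
[-0.29 -0.09 -2.71] [ 0.   -0.03  0.05]
```

View pics/w12c.png

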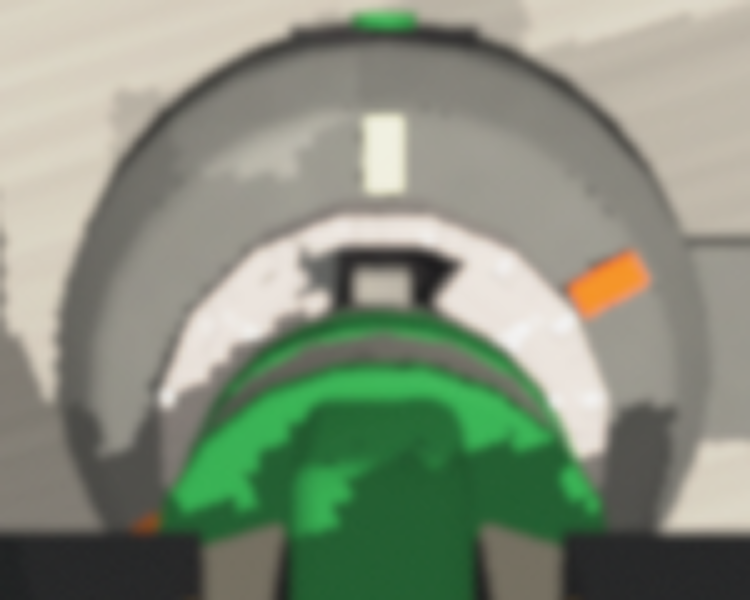

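Request:
{"fn": "send_rows", "kwargs": {
  "series": "-1 0.15 0 0 0;-1 0.3 0 0 0;-1 0.4 0 0 0;-1 0.48 0 0 0;-1 0.52 0 0 0;-1 0.54 0 0 0;-1 0.54 0 0 0"
}}

```text
time: 23.32
tool_pos: [665.3, 22.3, 135.8]
tcp_rot: [-1.144, 1.57, 0.126]
contact_force: [0.3, -0.8, -1.6]
grip_width: 17.8
```

Request:
{"fn": "send_rows", "kwargs": {
  "series": "-1 0.02 0 0 0;-1 0.04 0 0 0;-1 0.04 0 0 0"
}}

```text
time: 23.7
tool_pos: [665.5, 22.3, 135.8]
tcp_rot: [-1.328, 1.569, -0.058]
contact_force: [-2.7, 0.5, 6.0]
grip_width: 17.8
```

Request:
{"fn": "send_rows", "kwargs": {
  "series": "-1 -0.02 0 0 1.2;-1 -0.02 0 0 2.4;-1 -0.02 0 0 3.8;-1 -0.02 0 0 5.2;-1 -0.02 0 0 6.6;-1 -0.02 0 0 8;-1 -0.02 0 0 9.4;-1 -0.02 0 0 10.6"
}}

```text
time: 24.7
tool_pos: [665.7, 22.1, 135.8]
tcp_rot: [-0.553, 1.569, -0.212]
contact_force: [-0.2, -0.2, 1.9]
grip_width: 17.6
```

```bash
python3 - <<'E'
from h import *
plan(665.4,22,135.8,9.8); o=get_obs();print(o['contact_force'],o['moment'],o['grip_width'],o['joint_positions'])
E
```

```text
TCP [665.7   22.07 135.82] jaw 19.55 -> shift [ 0.    0.   -0.01] turn 1.95
[-0.23 -0.18  1.91] [-0.22  0.13 -0.01] 17.603417437043184 [-0.08  0.67  1.22 -0.    1.25 -0.42]
```

Request:
{"fn": "send_rows", "kwargs": {
  "series": "-1 0 0 0 0.4;-1 0 0 0 0.8;-1 0 0 0 1.2;-1 0 0 0 1.6;-1 0 0 0 1.8;-1 0 0 0 2;-1 0 0 0 2"
}}

```text
time: 25.58
tool_pos: [664.9, 22.2, 135.8]
tcp_rot: [-2.213, 1.57, -2.042]
contact_force: [-2.1, -1.6, 7.1]
grip_width: 17.5
```

```bash
python3 - <<'E'
from h import *
plan(665.4,22,135.8,9.8); o=get_obs();print(o['contact_force'],o['moment'],o['grip_width'])
E
```

```text
TCP [664.95  22.25 135.79] jaw 9.78 -> shift [-0.   -0.01  0.01] turn -0.0
[-2.12 -1.56  7.06] [-0.29  0.68  0.2 ] 17.546986387098727
```

Request:
{"fn": "send_rows", "kwargs": {
  "series": "-1 0 0 0 0.2;-1 0 0 0 0.5;-1 0 0 0 0.8;-1 0 0 0 0.8;-1 0 0 0 0.8"
}}

```text
time: 26.2
tool_pos: [665.1, 22.1, 135.8]
tcp_rot: [-1.401, 1.57, -1.298]
contact_force: [-2.8, -1.7, 6.8]
grip_width: 17.9
```

```bash
python3 - <<'E'
from h import *
plan(665.4,22,135.8,9.8); o=get_obs();print(o['contact_force'],o['moment'],o['grip_width'])
E
```

```text
TCP [665.11  22.08 135.81] jaw 5.87 -> shift [ 0.   -0.    0.01] turn -0.79
[-2.8  -1.7   6.78] [-0.37  0.53  0.9 ] 17.88423596726899
```

Request:
{"fn": "send_rows", "kwargs": {
  "series": "-0.5 0 0 0 0;0 0 0 0 0;0 0 0 0 0;0.2 0 0 0 0;0.3 -0.5 0 0 0;0.5 -1.5 0 0 0;1 -3 0 0 0;1 -4 0 0 0"
}}

```text
time: 27.2
tool_pos: [665.8, 22.3, 258.8]
tcp_rot: [-0.145, 1.567, -0.044]
contact_force: [0.0, -0.5, -0.1]
grip_width: 84.1
```

```bash
python3 look.py w13 clean_cup pulse_top; python3 - <<'E'
from h import *
import pickle
w=pickle.load(open('pics/w13.pkl','rb'))
save(w,'w13c',(260,60,440,225),4)
plan(665,22,290,10)
E
```

```text
TCP [666.93  22.24 263.  ] jaw 5.76
clean_cup [(array([665.5,  23.3,  67.2]), 0.56)]
pulse_top [(array([693.2, 135.7,  63.1]), 0.63)]
TCP [666.03  22.31 257.86] jaw 5.76 -> shift [-1.07 -0.01 -0.03] turn -0.85
```

View pics/w13c.png

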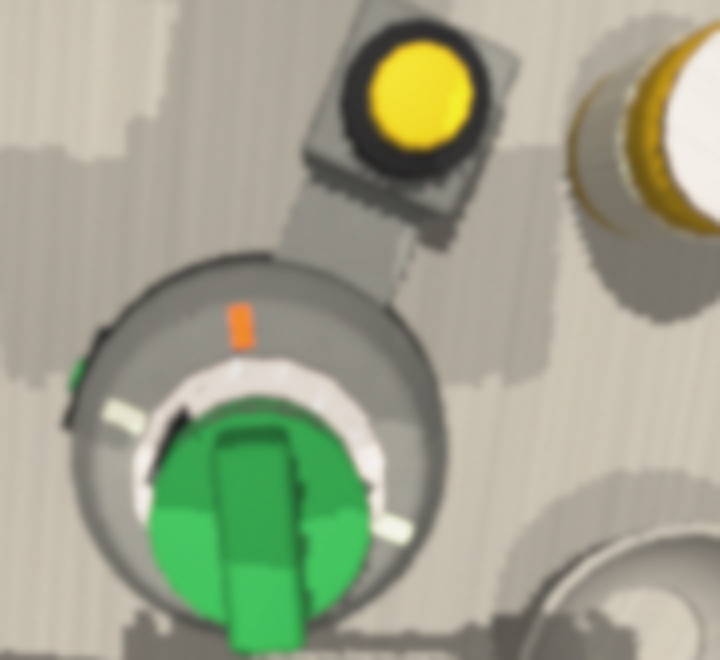

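```bash
python3 - <<'E'
from h import *
import pickle
w=pickle.load(open('pics/w13.pkl','rb'))
f=lambda x,y:(x/4+260,y/4+60)
T=back(w,[f(212,446),f(230,652),f(290,440),f(303,648)],158);print(T.mean(0))
for i in(0,2): d=T[i+1]-T[i];print(np.degrees(np.arctan2(d[1],d[0])),np.hypot(*d[:2]))
P=back(w,[f(123,416),f(393,528),f(241,327)],70);d=P[1]-P[0];print(P.mean(0),np.degrees(np.arctan2(d[1],d[0])));
c=P[:2].mean(0);d=P[2]-c;print("orange",np.degrees(np.arctan2(d[1],d[0])))
print("button",back(w,[f(421,95)],60))
E
```

```text
[665.32  23.6  158.  ]
-79.98834264742979 47.57914831403086
-80.44075584408228 47.92217693887889
[662.41  37.56  70.  ] -17.213128649158918
orange 102.84401069300485
button [[700.06 133.04  60.  ]]
```

```bash
python3 - <<'E'
from h import *
plan(699.2,132.9,200,-17.2)
E
```

```text
TCP [666.03  22.31 257.86] jaw 5.76 -> shift [1.93 3.56 1.46] turn 4.59
```

Request:
{"fn": "send_rows", "kwargs": {
  "series": "-1 0 1.8 0.7 1.5;-1 0 3.5 1.5 4.6;-1 1 3.5 1.5 4.6;-1 2 3.5 1.5 4.6;-1 3 3.5 1.5 4.6;-1 4 3.5 1.5 4.6;-1 4 3.5 1.5 4.6;-1 4 3.5 1.5 4.6"
}}

```text
time: 28.35
tool_pos: [699.8, 131.3, 135.8]
tcp_rot: [0.504, 1.57, 0.203]
contact_force: [0.5, -0.3, -0.4]
grip_width: 16.5
```

```bash
python3 look.py w14; python3 - <<'E'
from h import *
plan(699.2,132.9,75,-17.2); print(get_obs()['grip_width'])
E
```

```text
TCP [700.15 131.37 136.47] jaw -17.24
TCP [700.15 131.37 136.47] jaw -17.24 -> shift [ 2.05  0.04 -0.05] turn -0.01
12.545449545854245
```

View pics/w14.png

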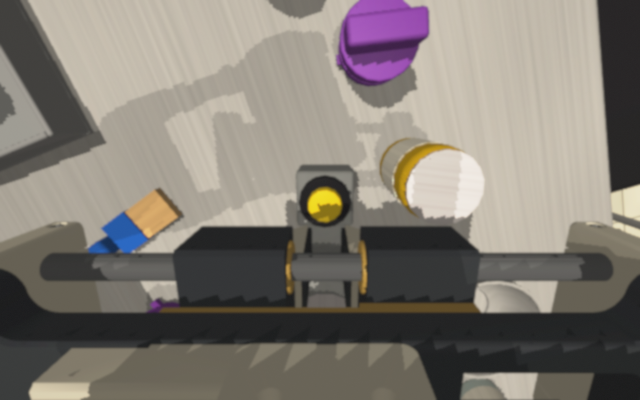

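Request:
{"fn": "send_rows", "kwargs": {
  "series": "-1 0.8 0.04 -0.04 0;-1 1.6 0.04 -0.04 0;-1 2.2 0.04 -0.04 0;-1 2.3 0.04 -0.04 0;-1 2.3 0.04 -0.04 0;-1 2.3 0.04 -0.04 0"
}}

```text
time: 29.15
tool_pos: [699.4, 132.9, 67.3]
tcp_rot: [0.422, 1.569, 0.121]
contact_force: [0.4, -0.2, 0.2]
grip_width: 0.4
```

```bash
python3 look.py w15 ; python3 - <<'E'
from h import *
plan(699.2,132.9,54,-17.2); print(get_obs()['grip_width'])
E
```

```text
TCP [699.29 132.87  67.21] jaw -17.24
TCP [699.29 132.87  67.21] jaw -17.24 -> shift [ 0.44 -0.   -0.  ] turn -0.01
0.11852778253038175
```

View pics/w15.png

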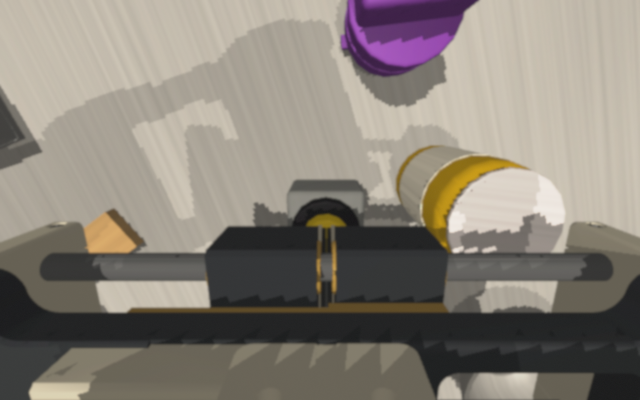

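Request:
{"fn": "send_rows", "kwargs": {
  "series": "-1 0.15 0 0 0;-1 0.25 0 0 0;-1 0.35 0 0 0;-1 0.42 0 0 0;-1 0.46 0 0 0;-1 0.48 0 0 0;-1 0.48 0 0 0"
}}

```text
time: 30.08
tool_pos: [699.7, 133.0, 57.8]
tcp_rot: [0.34, 1.566, 0.04]
contact_force: [-9.8, -1.5, 30.2]
grip_width: 0.4
```

```bash
python3 - <<'E'
from h import *
o=get_obs();print(o['contact_force'],o['moment'],o['tool_pos'],o['tcp_rot'])
c=capture('scene'); save(c,'s16',(280,180,400,290),6)
t=capture('top'); save(t,'t16',(250,130,370,220),6)
E
```

```text
[-9.83 -1.55 30.19] [-0.35  1.87  0.05] [699.72 132.96  57.76] [0.34 1.57 0.04]
```

View pics/s16.png

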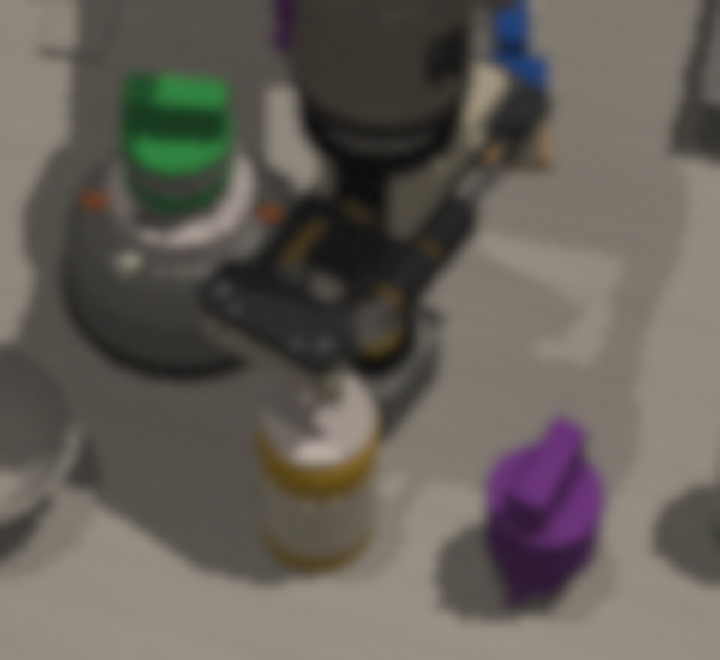

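View pics/t16.png

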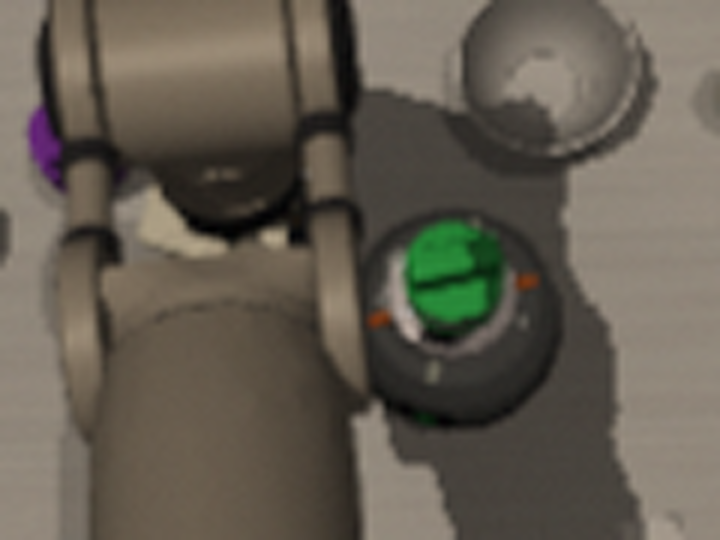

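```bash
python3 look.py w16 pulse_top; python3 - <<'E'
from h import *
import pickle
for n in('w15','w16'):
    w=pickle.load(open(f'pics/{n}.pkl','rb'));save(w,n+'c',(270,160,390,240),6)
print(place_of(w,'pulse') if 0 else '')
E
```

```text
TCP [699.72 132.95  57.78] jaw -17.22
pulse_top []
```

View pics/w15c.png

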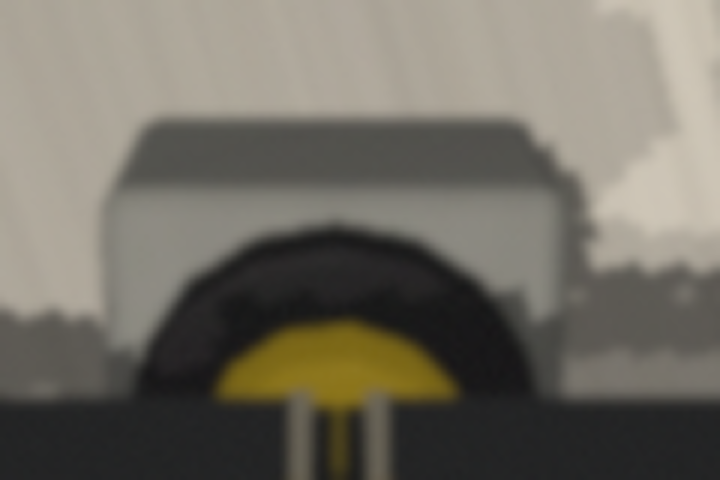

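View pics/w16c.png

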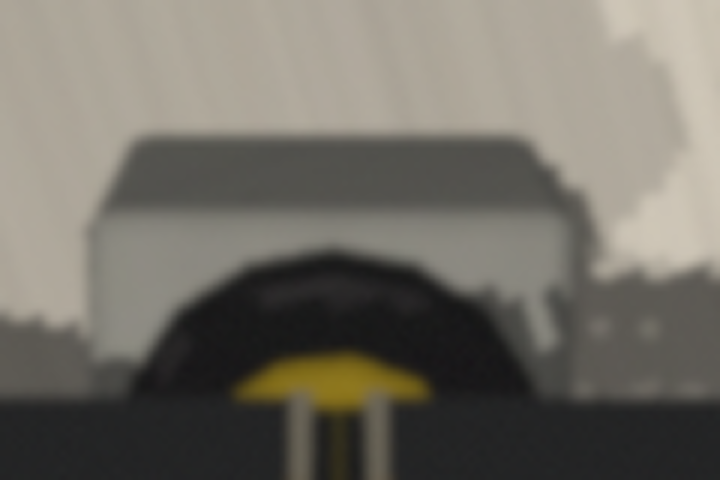

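```bash
python3 - <<'E'
from h import *
import pickle
for n,vb,vr,vx in(('w15',322,228,188),('w16',352,250,210)):
    w=pickle.load(open(f'pics/{n}.pkl','rb'))
    for z in (52,54,56,58,60,62):
        B=back(w,[[326.5,160+vb/6],[326.5,160+vr/6],[326.5,160+vx/6]],z)
        print(n,z,"dist from mill axis along mill y:",[round(float((p[0]-665)*.2957+(p[1]-23.1)*.9553),1) for p in B])
    B=back(w,[[326.5,160+vx/6]],42)[0]; print("box edge @42",(B[0]-665)*.2957+(B[1]-23.1)*.9553)
E
```

```text
w15 52 dist from mill axis along mill y: [128.5, 138.3, 142.4]
w15 54 dist from mill axis along mill y: [129.2, 138.9, 142.9]
w15 56 dist from mill axis along mill y: [129.8, 139.4, 143.4]
w15 58 dist from mill axis along mill y: [130.5, 139.9, 143.9]
w15 60 dist from mill axis along mill y: [131.1, 140.4, 144.3]
w15 62 dist from mill axis along mill y: [131.7, 141.0, 144.8]
box edge @42 140.048145989874
w16 52 dist from mill axis along mill y: [128.7, 138.9, 142.7]
w16 54 dist from mill axis along mill y: [129.4, 139.4, 143.2]
w16 56 dist from mill axis along mill y: [130.1, 140.0, 143.8]
w16 58 dist from mill axis along mill y: [130.8, 140.5, 144.3]
w16 60 dist from mill axis along mill y: [131.4, 141.1, 144.8]
w16 62 dist from mill axis along mill y: [132.1, 141.6, 145.3]
box edge @42 140.23844932365225
```

View pics/w16.png

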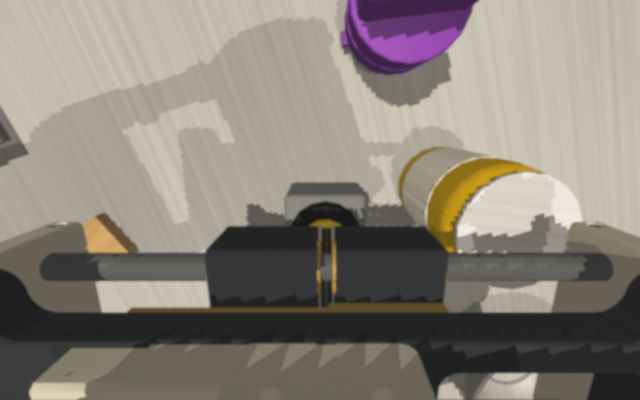

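Request:
{"fn": "send_rows", "kwargs": {
  "series": "-1 -0.5 0 0 0;-1 -1.2 0 0 0;-1 -1.5 0 0 0;-1 -1.5 -1 0 0;-1 -1.5 -2 0 0;-1 -1.5 -2 0 0;-1 -1.5 -2 0 0"
}}

```text
time: 31.15
tool_pos: [680.8, 76.0, 96.1]
tcp_rot: [2.816, 1.57, 2.515]
contact_force: [0.3, -0.4, -0.3]
grip_width: 0.7
```

```bash
python3 look.py w17 pulse_top clean_cup; python3 - <<'E'
from h import *
import pickle
w=pickle.load(open('pics/w17.pkl','rb'));save(w,'w17c',(250,60,400,210),5.2)
E
```

```text
TCP [680.91  76.33  96.18] jaw -17.21
pulse_top [(array([697.1, 134.3,  61.3]), 0.72)]
clean_cup [(array([ 799.7, -164.9,   -5.6]), 0.39)]
```

View pics/w17c.png

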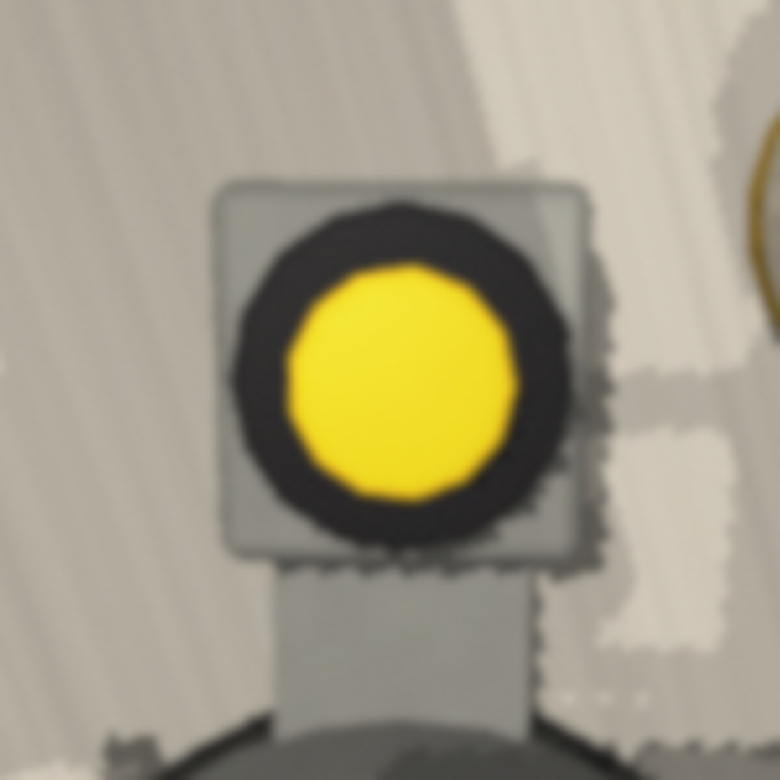

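```bash
python3 - <<'E'
from h import *
import pickle
w=pickle.load(open('pics/w17.pkl','rb'))
f=lambda x,y:(x/5.2+250,y/5.2+60)
def md(p): return round(float(-(p[0]-664.9)*-.9553+ -(p[1]-23.1)*.2957),1), round(float((p[0]-664.9)*.2957+(p[1]-23.1)*.9553),1)
for nm,z,pts in (("box",42,[(402,185),(402,560),(215,375),(588,375)]),("ring48",48,[(402,203),(402,548),(235,376),(570,376)]),("ring54",54,[(402,203),(402,548),(235,376),(570,376)]),("btn60",60,[(402,264),(402,500),(288,382),(517,382)])):
    print(nm,[md(p) for p in back(w,[f(*q) for q in pts],z)])
print(-w['R'].T@w['t'])
E
```

```text
box [(0.7, 139.3), (0.7, 90.6), (-24.2, 115.4), (25.4, 115.3)]
ring48 [(0.7, 136.7), (0.6, 93.2), (-20.9, 115.5), (22.3, 115.4)]
ring54 [(0.7, 136.4), (0.6, 94.1), (-20.3, 115.8), (21.7, 115.7)]
btn60 [(0.6, 129.1), (0.6, 100.9), (-13.3, 115.3), (14.6, 115.2)]
[701.41 141.59 253.79]
```

```bash
python3 - <<'E'
from h import *
plan(673.3,141,72,-17.2); o=get_obs(); print(o['contact_force'],o['grip_width'])
E
```

```text
TCP [680.95  76.51  96.3 ] jaw -17.18 -> shift [ 0.81  1.98 -0.88] turn 0.0
[ 0.27  0.12 -0.11] 0.3916080853030907
```

Request:
{"fn": "send_rows", "kwargs": {
  "series": "-0.13 -0.3 1 -0.4 0;-0.13 -0.3 2 -0.88 0;-0.13 0 2 -0.88 0;-0.13 0.6 2 -0.88 0;-0.13 0.8 2 -0.88 0;-0.13 0.8 2 -0.88 0;-0.13 0.8 2 -0.88 0"
}}

```text
time: 32.17
tool_pos: [673.9, 140.1, 72.9]
tcp_rot: [0.472, 1.57, 0.17]
contact_force: [-0.2, 0.5, 0.6]
grip_width: 39.6
```

```bash
python3 look.py w18; python3 - <<'E'
from h import *
plan(673.3,141,66,-17.2); o=get_obs(); print(o['contact_force'],o['grip_width'])
E
```

```text
TCP [673.94 140.22  73.15] jaw -17.28
TCP [673.94 140.22  73.15] jaw -17.28 -> shift [ 0.24  0.02 -0.03] turn -0.02
[-0.58 -0.12  0.69] 39.974443211325415
```

View pics/w18.png

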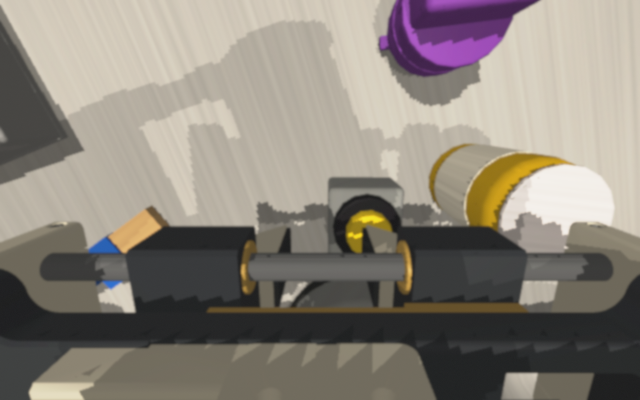

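Request:
{"fn": "send_rows", "kwargs": {
  "series": "-0.13 0.2 0 0 0;-0.13 0.35 0 0 0;-0.13 0.4 0 0 0;-0.13 0.43 0 0 0;-0.13 0.43 0 0 0"
}}

```text
time: 32.85
tool_pos: [673.6, 140.6, 60.1]
tcp_rot: [0.254, 1.57, -0.047]
contact_force: [-0.6, -0.8, 3.6]
grip_width: 39.9
```

Request:
{"fn": "send_rows", "kwargs": {
  "series": "-0.13 0.04 0 0 0;-0.13 0.08 0 0 0;-0.13 0.08 0 0 0"
}}

```text
time: 33.22
tool_pos: [673.7, 140.6, 58.2]
tcp_rot: [0.268, 1.57, -0.033]
contact_force: [-0.9, -1.0, 7.6]
grip_width: 39.7
```

Request:
{"fn": "send_rows", "kwargs": {
  "series": "-0.13 0.03 0 0 0;-0.13 0.06 0 0 0;-0.13 0.06 0 0 0"
}}

```text
time: 33.6
tool_pos: [673.8, 140.6, 57.9]
tcp_rot: [0.29, 1.569, -0.011]
contact_force: [-6.6, -2.2, 15.6]
grip_width: 39.8
```

```bash
python3 look.py w19 pulse_top; python3 - <<'E'
from h import *
import pickle
A=[pickle.load(open(f'pics/{n}.pkl','rb'))['pixels'][170:262,310:425,::-1] for n in('w18','w19')]
cv2.imwrite('pics/cmp2.png',cv2.resize(np.hstack(A),None,fx=3.4,fy=3.4,interpolation=cv2.INTER_CUBIC))
o=get_obs();print(o['contact_force'],o['moment'],o['tool_pos'])
E
```

```text
TCP [673.77 140.65  57.92] jaw -17.23
pulse_top [(array([694.7, 131.6,  54.8]), 0.75)]
[-5.79 -1.89 15.53] [-0.46  0.73 -0.09] [673.79 140.62  57.94]
```

View pics/cmp2.png

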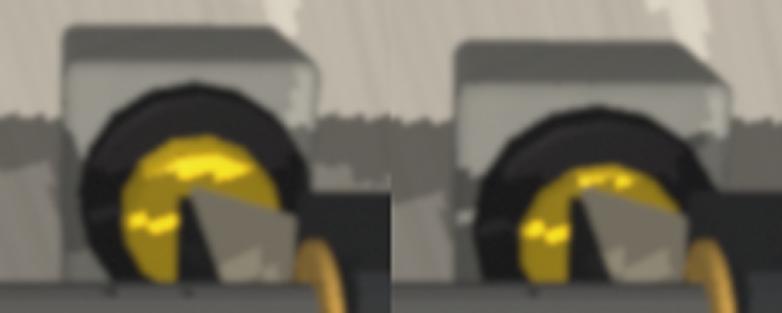

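```bash
python3 - <<'E'
from h import *
import pickle
def W(mx,my,z): return [664.9+.9553*mx+.2957*my, 23.1-.2957*mx+.9553*my, z]
a=np.radians(np.arange(0,360,3))
def ext(w,r,z):
    p=proj(w,[W(.65+r*np.cos(t),115.1+r*np.sin(t),z) for t in a]); p=(p-[310,170])*3.4
    return p[:,1].min(),p[:,0].min(),p[:,0].max()
for n in('w18','w19'):
    w=pickle.load(open(f'pics/{n}.pkl','rb'))
    print(n,'box far edge',(proj(w,[W(0,140,42)])-[310,170])*3.4)
    print(' ring48',ext(w,21.6,48),'ring52',ext(w,21.6,52))
    for z in (64,60,58,54,52): print(' btn',z,ext(w,14.1,z))
E
```

```text
w18 box far edge [[190.56  62.3 ]]
 ring48 (np.float64(86.93568315130157), np.float64(80.44722180789994), np.float64(307.7200207757912)) ring52 (np.float64(92.37933038083916), np.float64(81.00294238712085), np.float64(312.91083944621636))
 btn 64 (np.float64(152.29280444173637), np.float64(125.65977869379113), np.float64(286.8648109363211))
 btn 60 (np.float64(145.2563915919645), np.float64(124.12077505699428), np.float64(281.8992595068516))
 btn 58 (np.float64(141.8512187795735), np.float64(123.37551662253445), np.float64(279.4947782979141))
 btn 54 (np.float64(135.2550890031975), np.float64(121.93099291264782), np.float64(274.8343442772717))
 btn 52 (np.float64(132.05968661727232), np.float64(121.23079112358188), np.float64(272.5753643567272))
w19 box far edge [[202.98  84.1 ]]
 ring48 (np.float64(111.38143500458607), np.float64(83.96302495974558), np.float64(329.3695638108551)) ring52 (np.float64(117.83431750396174), np.float64(84.66768464924358), np.float64(335.4874771227989))
 btn 64 (np.float64(184.62437129117427), np.float64(133.57265146677148), np.float64(308.8515590830032))
 btn 60 (np.float64(176.21824092150456), np.float64(131.6924726231591), np.float64(302.92778246801305))
 btn 58 (np.float64(172.16185710762457), np.float64(130.78450533929265), np.float64(300.06718131762636))
 btn 54 (np.float64(164.32577690507347), np.float64(129.02923790318485), np.float64(294.5372650188588))
 btn 52 (np.float64(160.53986024734579), np.float64(128.18060144510844), np.float64(291.8637331536399))
```

Request:
{"fn": "send_rows", "kwargs": {
  "series": "-0.13 -0.5 0 0 0;-0.13 -1.5 0 0 0;0 -3 0 0 0;0 -5 0 0 0;0 -6 0 0 0;0 -6 0 0 0"
}}

```text
time: 34.45
tool_pos: [674.4, 140.9, 238.3]
tcp_rot: [0.467, 1.566, 0.166]
contact_force: [0.4, 0.6, -0.2]
grip_width: 46.0
```

```bash
python3 - <<'E'
from h import *
t=capture('top'); s=capture('scene'); save(t,'t20',(200,120,480,300),2.8)
for n in ('scraper','brush','turner','fork','pulse_top','clean_cup'):
  for k in (s,t): print(n,[(np.round(d['point'],1),round(float(d['score']),2)) for d in place_of(k,n)][:2])
print(get_obs()['joint_positions'],get_obs()['time'])
E
```

```text
scraper [(array([465.6, -92. ,  -6.5]), 0.64)]
scraper [(array([472. , -97.2,  -5.3]), 0.52)]
brush [(array([477.6, 150.2,  -3.2]), 0.77)]
brush []
turner [(array([476.8, 146.2,  -1.1]), 0.43)]
turner []
fork [(array([ 671.4, -193.3,   -1.7]), 0.92)]
fork [(array([ 669.4, -192. ,    0.4]), 0.85), (array([716.7, 335.5,  -1.5]), 0.16)]
pulse_top [(array([694.3, 129.9,  64.7]), 0.62)]
pulse_top [(array([694.8, 131.8,  65.2]), 0.56), (array([612.8, 462.8,  -1.4]), 0.45)]
clean_cup [(array([664.4,  23.6,  59.5]), 0.72)]
clean_cup [(array([670.3,  23.9,  60.9]), 0.52)]
[0.09 0.65 0.98 0.   1.51 0.4 ] 35.15
```

View pics/t20.png

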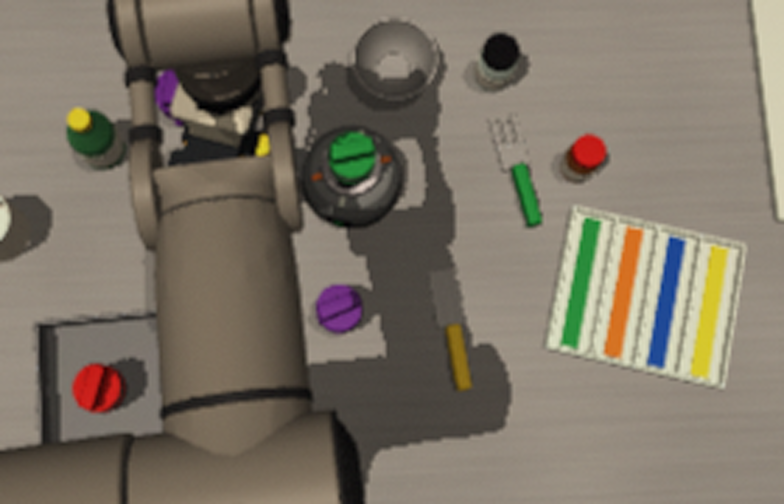

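Request:
{"fn": "send_rows", "kwargs": {
  "series": "-0.13 1.5 0 0 0;-0.13 3 0 0 0;-0.13 4.5 0 0 0;-0.13 5.5 0 0 0;-0.13 5.73 0 0 0;-0.13 5.73 0 0 0;-0.13 5.73 0 0 0"
}}

```text
time: 36.02
tool_pos: [674.6, 140.8, 65.5]
tcp_rot: [0.425, 1.567, 0.124]
contact_force: [0.8, 0.5, -0.4]
grip_width: 40.1
```

Request:
{"fn": "send_rows", "kwargs": {
  "series": "-0.13 0.05 0 0 0;-0.13 0.1 0 0 0;-0.13 0.1 0 0 0"
}}

```text
time: 36.4
tool_pos: [674.4, 140.7, 61.4]
tcp_rot: [0.446, 1.568, 0.145]
contact_force: [2.2, 0.9, 2.2]
grip_width: 40.0
```

Request:
{"fn": "send_rows", "kwargs": {
  "series": "-0.13 0.03 0 0 0;-0.13 0.05 0 0 0;-0.13 0.05 0 0 0"
}}

```text
time: 36.78
tool_pos: [673.9, 140.7, 59.5]
tcp_rot: [0.45, 1.57, 0.15]
contact_force: [2.1, 0.3, 3.6]
grip_width: 40.5
```

Request:
{"fn": "send_rows", "kwargs": {
  "series": "-0.13 0.06 0 0 0;-0.13 0.12 0 0 0;-0.13 0.15 0 0 0;-0.13 0.15 0 0 0"
}}

```text
time: 37.28
tool_pos: [674.1, 140.7, 57.8]
tcp_rot: [0.336, 1.568, 0.036]
contact_force: [-3.8, -0.2, 19.3]
grip_width: 39.7
```

Request:
{"fn": "send_rows", "kwargs": {
  "series": "-0.13 -1 0 0 0;-0.13 -2.5 0 0 0;0 -4.5 0 0 0;0 -6 0 0 0;0 -6 0 0 0;0 -6 0 0 0"
}}

```text
time: 38.02
tool_pos: [672.2, 140.5, 232.6]
tcp_rot: [-2.749, 1.566, -3.05]
contact_force: [-0.8, -0.0, -0.8]
grip_width: 45.8
```

```bash
python3 - <<'E'
from h import *
plan(650,-180,240,95)
plan(650,-180,240,-75)
E
```

```text
TCP [672.24 140.49 232.63] jaw -17.24 -> shift [ -0.24 -10.42   2.46] turn 13.55
TCP [672.24 140.49 232.63] jaw -17.24 -> shift [ -0.24 -10.42   2.46] turn 11.55
```

Request:
{"fn": "send_rows", "kwargs": {
  "series": "0.3 -0.3 -2 0.4 2;0.3 -0.3 -10.4 2.5 13;0.3 -0.3 -10.4 2.5 13;0.3 -0.3 -10.4 2.5 13;0.3 -0.3 -10.4 2.5 13;0.3 -0.3 -10.4 2.5 13;0.3 -0.3 -10.4 2.5 13;0.3 -0.3 -10.4 2.5 13"
}}

```text
time: 39.02
tool_pos: [652.2, -178.4, 242.2]
tcp_rot: [-2.224, 1.568, 2.628]
contact_force: [-0.0, 0.3, 0.9]
grip_width: 59.7
```

Request:
{"fn": "send_rows", "kwargs": {
  "series": "0.3 0 0 0 0;0.3 0 0 0 0"
}}

```text
time: 39.28
tool_pos: [652.8, -178.5, 243.6]
tcp_rot: [2.731, 1.571, 1.299]
contact_force: [-0.4, -0.0, 0.3]
grip_width: 59.6
```

```bash
python3 look.py w21 fork spice_jar_a tray slot_green
```

```text
TCP [ 652.74 -178.74  243.68] jaw -82.13
fork [(array([ 668.9, -190. ,   -0.8]), 0.56)]
spice_jar_a [(array([ 797.7, -166.1,    0.8]), 0.75), (array([ 669.9, -264.2,    2. ]), 0.69)]
tray []
slot_green []
```

View pics/w21.png

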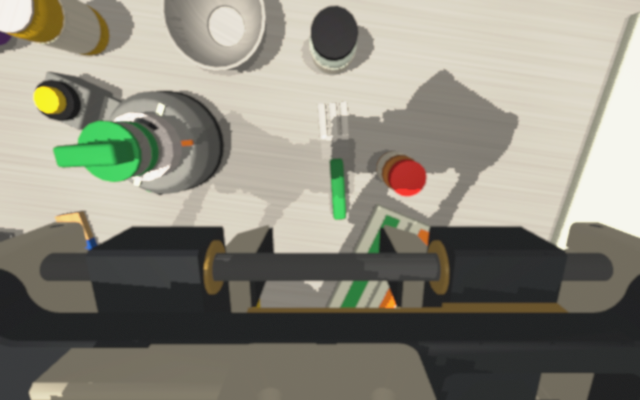

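```bash
cat > uten.py <<'E'
# measure handle axis from color mask in wrist picture
from h import *
import pickle,sys
w=pickle.load(open('pics/%s.pkl'%sys.argv[1],'rb')); x0,y0,x1,y1=map(int,sys.argv[2:6]); 
hs=cv2.cvtColor(w['pixels'],cv2.COLOR_RGB2HSV)[y0:y1,x0:x1]
lo,hi=map(int,sys.argv[6:8])
m=((hs[...,0]>=lo)&(hs[...,0]<=hi)&(hs[...,1]>110)).astype(np.uint8)
n,l,st,ce=cv2.connectedComponentsWithStats(m); k=1+st[1:,4].argmax(); m=(l==k).astype(np.uint8)
ys,xs=np.nonzero(m); print("px",len(xs),xs.min()+x0,xs.max()+x0,ys.min()+y0,ys.max()+y0)
W=back(w,np.c_[xs+x0,ys+y0],26)[:,:2].astype(np.float32)
(c,s,a)=cv2.minAreaRect(W); print("rect@26",np.round(c,1),np.round(s,1),round(a,1))
mu=W.mean(0);e,v=np.linalg.eigh(np.cov((W-mu).T));print("mean",mu,"axis deg",np.degrees(np.arctan2(v[1,1],v[0,1])))
save(w,sys.argv[1]+'c',(x0,y0,x1,y1),min(6,760/(x1-x0),590/(y1-y0)))
E
python3 uten.py w21 290 90 390 230 45 85
```

```text
px 702 331 345 159 218
rect@26 [ 636.4 -195.7] [78.2 15.8] 11.4
mean [ 636.61 -195.54] axis deg -168.40911102192794
```

View pics/w21c.png

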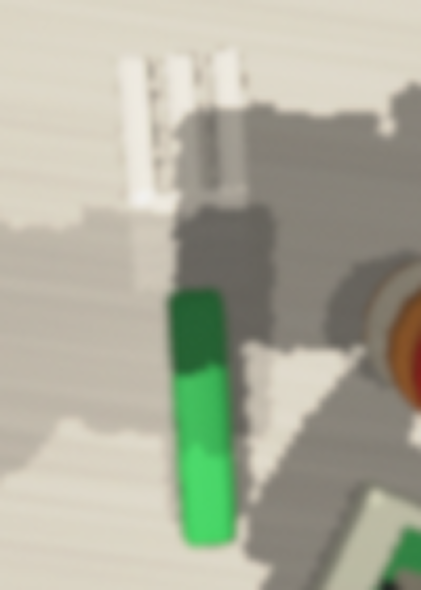

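```bash
python3 - <<'E'
from h import *
plan(610,-201,70,-96)
E
```

```text
TCP [ 652.65 -179.38  243.7 ] jaw -82.21 -> shift [ 5.79 -1.51  0.52] turn 2.76
```

Request:
{"fn": "send_rows", "kwargs": {
  "series": "0.1 0 -0.8 0.3 1.4;0.1 1 -1.5 0.52 2.8;0.1 3 -1.5 0.52 2.8;0.1 4.5 -1.5 0.52 2.8;0.1 5.6 -1.5 0.52 2.8;0.1 5.8 -1.5 0.52 2.8;0.1 5.8 -1.5 0.52 2.8;0.1 5.8 -1.5 0.52 2.8"
}}

```text
time: 40.52
tool_pos: [611.2, -201.6, 71.6]
tcp_rot: [1.27, 1.567, -0.41]
contact_force: [-1.1, -0.4, 0.3]
grip_width: 50.6
```

```bash
python3 look.py w22; python3 - <<'E'
from h import *
plan(610,-201,16,-96)
E
```

```text
TCP [ 611.13 -201.54   71.5 ] jaw -96.24
TCP [ 611.13 -201.54   71.5 ] jaw -96.24 -> shift [ 1.85 -0.05 -0.02] turn -0.05
```

View pics/w22.png

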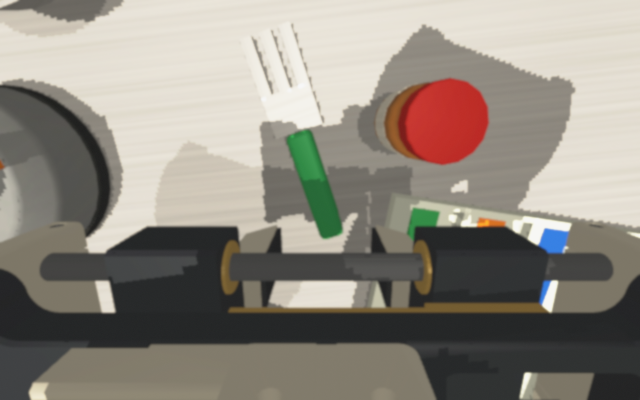

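Request:
{"fn": "send_rows", "kwargs": {
  "series": "0.1 0.9 -0.05 0 0;0.1 1.6 -0.05 0 0;0.1 1.83 -0.05 0 0;-0.3 1.83 -0.05 0 0;-0.6 1.83 -0.05 0 0;-0.8 1.83 -0.05 0 0;-1 1.83 -0.05 0 0;-1 1.83 -0.05 0 0"
}}

```text
time: 41.58
tool_pos: [609.1, -201.1, 15.5]
tcp_rot: [1.421, 1.569, -0.259]
contact_force: [-0.2, 1.5, 4.9]
grip_width: 17.5
```

Request:
{"fn": "send_rows", "kwargs": {
  "series": "-1 0 0 0 0;-1 0 0 0 0;-1 0 0 0 0"
}}

```text
time: 41.95
tool_pos: [609.1, -201.0, 15.5]
tcp_rot: [1.421, 1.569, -0.259]
contact_force: [-0.4, 0.5, 6.9]
grip_width: 17.7
```

Request:
{"fn": "send_rows", "kwargs": {
  "series": "-1 -0.5 0 0 0;-1 -1.5 0 0 0;-1 -2.5 0 0 0;-1 -3.5 0 0 0;-1 -4.5 0 0 0;-1 -4.5 0 0 0;-1 -4.5 0 0 0"
}}

```text
time: 42.82
tool_pos: [608.0, -200.7, 148.8]
tcp_rot: [-1.939, 1.569, 2.665]
contact_force: [-0.9, 0.0, -0.4]
grip_width: 17.8
```

```bash
python3 look.py w23 slot_green tray; python3 - <<'E'
from h import *
print(get_obs()['contact_force'],get_obs()['grip_width'])
for n in('top','scene'):
    c=capture(n)
    for k in ('slot_yellow','slot_blue','slot_orange','slot_green','tray'): print(n,k,[(np.round(d['point'],1),round(float(d['score']),2)) for d in place_of(c,k)][:1])
E
```

```text
TCP [ 607.83 -200.62  148.29] jaw -96.25
slot_green [(array([667.6,  25.6,  -1.1]), 0.61)]
tray [(array([ 671.2, -268.4,   -2.6]), 0.51)]
[-0.19  0.1  -0.66] 17.628103010987058
top slot_yellow [(array([ 481.5, -420.3,    1.4]), 0.58)]
top slot_blue [(array([ 495.3, -365.3,    0.8]), 0.97)]
top slot_orange [(array([ 516.6, -304.7,    7.2]), 0.88)]
top slot_green []
top tray [(array([ 501.1, -337.6,    4.1]), 0.87)]
scene slot_yellow []
scene slot_blue [(array([ 494.2, -364.7,    5. ]), 0.82)]
scene slot_orange [(array([ 510.9, -316.6,    3.8]), 0.85)]
scene slot_green [(array([ 521.5, -260.8,   -0.2]), 0.77)]
scene tray [(array([ 502. , -335.3,    0.7]), 0.66)]
```

View pics/w23.png

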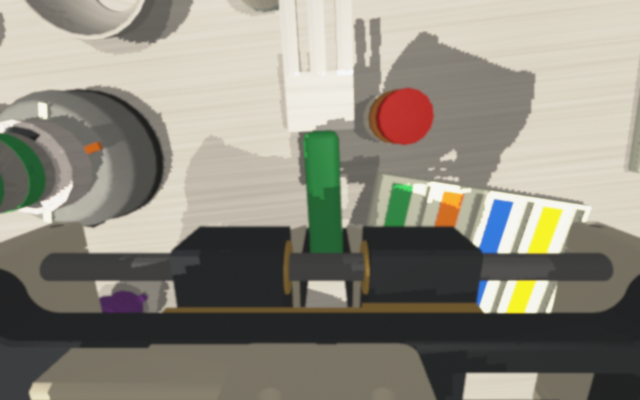

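```bash
python3 - <<'E'
from h import *
t=capture('top')
save(t,'t24',(370,170,490,280),6)
hs=cv2.cvtColor(t['pixels'],cv2.COLOR_RGB2HSV)
box=(385,185,480,265)
P={}
for nm,lo,hi in(('yellow',22,34),('blue',100,125),('orange',5,18),('green',50,80)):
    sub=hs[box[1]:box[3],box[0]:box[2]]
    m=((sub[...,0]>=lo)&(sub[...,0]<=hi)&(sub[...,1]>130)).astype(np.uint8)
    n,l,st,ce=cv2.connectedComponentsWithStats(m); k=1+st[1:,4].argmax(); ys,xs=np.nonzero(l==k)
    W=back(t,np.c_[xs+box[0],ys+box[1]],3)[:,:2]; mu=W.mean(0);e,v=np.linalg.eigh(np.cov((W-mu).T))
    r=cv2.minAreaRect(W.astype(np.float32))
    P[nm]=mu; print(nm,len(xs),mu,r,wrap(np.degrees(np.arctan2(v[1,1],v[0,1]))))
m=cut_out(t,'tray')[0]['pixels'].astype(np.uint8)
cs,_=cv2.findContours(m,cv2.RETR_EXTERNAL,cv2.CHAIN_APPROX_NONE);c=max(cs,key=cv2.contourArea)
print(cv2.minAreaRect(back(t,c[:,0,:],14)[:,:2].astype(np.float32)))
E
```

```text
yellow 274 [ 478.68 -415.95] ((479.4005432128906, -416.26959228515625), (20.339935302734375, 162.4141845703125), 74.63870239257812) -15.371186979291565
blue 240 [ 492.71 -363.39] ((493.66058349609375, -363.50146484375), (18.32699203491211, 160.03846740722656), 74.71092224121094) -15.14147421938091
orange 72 [ 453.05 -300.29] ((456.0913391113281, -301.0518798828125), (16.085494995117188, 57.60227966308594), 73.72162628173828) -17.958630446417885
green 1 [ 638.16 -237.23] ((638.1646728515625, -237.23251342773438), (0.0, 0.0), 0.0) nan
((486.31842041015625, -377.5706787109375), (147.42742919921875, 190.53619384765625), 73.08680725097656)<stdin>:11: RuntimeWarning: Degrees of freedom <= 0 for slice
  c *= np.true_divide(1, fact)
  c *= np.true_divide(1, fact)
```

View pics/t24.png

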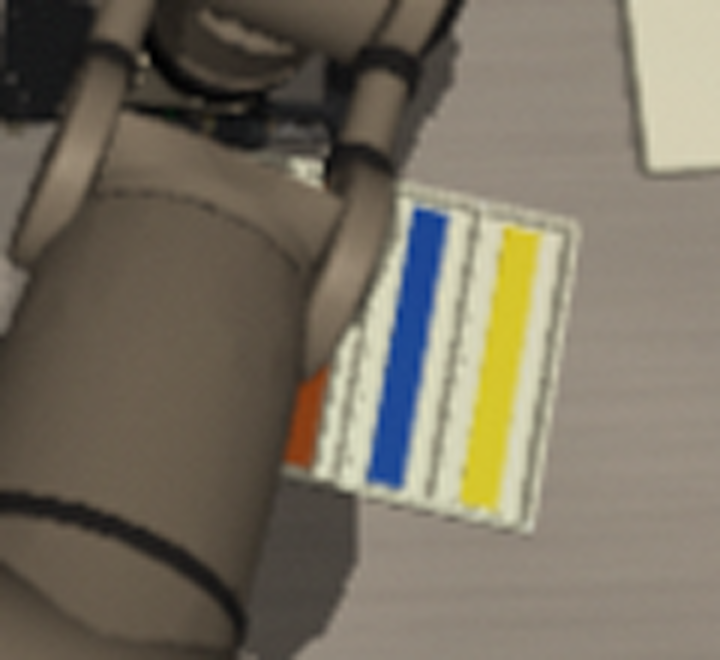

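```bash
python3 - <<'E'
from h import *
plan(464.8,-243.6,110,-106.5)
E
```

```text
TCP [ 608.65 -200.97  149.73] jaw -96.25 -> shift [ 1.32 -4.61  1.93] turn 2.05
```

Request:
{"fn": "send_rows", "kwargs": {
  "series": "-1 0 -2 0.8 1;-1 0 -4.6 1.9 2;-1 0.5 -4.6 1.9 2;-1 1.3 -4.6 1.9 2;-1 1.3 -4.6 1.9 2;-1 1.3 -4.6 1.9 2;-1 1.3 -4.6 1.9 2"
}}

```text
time: 44.55
tool_pos: [466.0, -242.8, 111.5]
tcp_rot: [1.298, 1.569, -0.556]
contact_force: [0.3, -0.6, 0.0]
grip_width: 17.8
```

```bash
python3 look.py w25 slot_green slot_orange tray; python3 - <<'E'
from h import *
plan(464.8,-243.6,22,-106.5)
E
```

```text
TCP [ 465.92 -242.69  111.41] jaw -106.21
slot_green [(array([ 519.8, -262. ,    2.7]), 0.8)]
slot_orange [(array([ 507. , -311.7,    3.2]), 0.77)]
tray [(array([ 498.6, -339.3,   -2.7]), 0.82)]
TCP [ 465.57 -242.57  111.05] jaw -106.22 -> shift [ 2.97 -0.02  0.04] turn 0.06
```

View pics/w25.png

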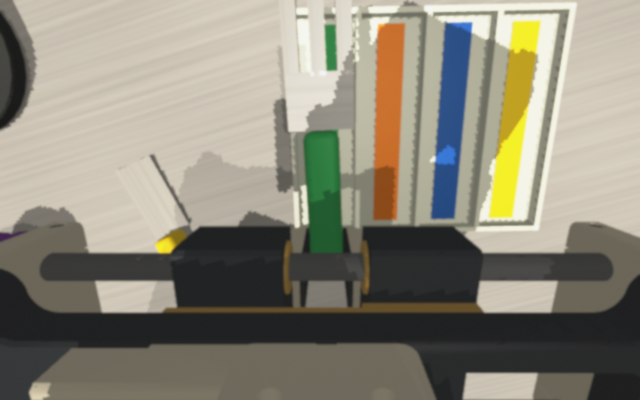

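```bash
cat > hold.py <<'E'
from h import *
import sys
a=np.load('pics/cam.npy'); cc=a[:3]; Rc=a[3:].reshape(3,3); K=np.array([[299.758,0,325.993],[0,299.758,197.845],[0,0,1]])
def tb(u,v,x):
    d=np.linalg.solve(K,[u,v,1])@Rc; return cc+d*(x-cc[0])/d[0]
x=float(sys.argv[1]); p=[tb(float(sys.argv[2+2*i]),float(sys.argv[3+2*i]),x) for i in range((len(sys.argv)-2)//2)]
for q in p: print(q)
if len(p)>1: d=p[0]-p[-1]; print("axis vs tool y (deg, + toward +z):",np.degrees(np.arctan2(d[2],d[1])))
E
python3 hold.py -10.5 321.5 133 326.5 250
python3 - <<'E'
from h import *
import pickle
w=pickle.load(open('pics/w25.pkl','rb'))
P=back(w,[[385,218],[390.5,25],[443,217],[459,25],[501,216],[525,22]],3);
for i in(0,2,4): d=P[i+1]-P[i];print(P[i,:2],P[i+1,:2],(P[i]+P[i+1])[:2]/2,np.degrees(np.arctan2(d[1],d[0])),np.hypot(*d[:2]))
E
```

```text
[-10.5   61.43  -1.39]
[-10.5    0.55   0.97]
axis vs tool y (deg, + toward +z): -2.2222433759711215
[ 430.76 -289.1 ] [ 587.32 -331.  ] [ 509.04 -310.05] -14.98037279354482 162.06665907946152
[ 416.53 -341.32] [ 572.01 -383.51] [ 494.27 -362.41] -15.181182849531329 161.09793944340842
[ 402.32 -393.46] [ 559.41 -434.38] [ 480.87 -413.92] -14.598326716266211 162.32954793811433
```

```bash
python3 - <<'E'
from h import *
plan(468.1,-242.8,40,-107.2)
E
```

```text
TCP [ 465.57 -242.57  111.05] jaw -106.22 -> shift [ 2.37  0.08 -0.02] turn 0.2
```

Request:
{"fn": "send_rows", "kwargs": {
  "series": "-1 0.8 0.08 -0.02 0.2;-1 1.6 0.08 -0.02 0.2;-1 2.2 0.08 -0.02 0.2;-1 2.2 0.08 -0.02 0.2;-1 2.2 0.08 -0.02 0.2"
}}

```text
time: 45.38
tool_pos: [468.2, -243.0, 45.4]
tcp_rot: [1.343, 1.57, -0.529]
contact_force: [0.3, 0.2, -0.7]
grip_width: 18.0
```

```bash
python3 look.py w26; python3 - <<'E'
from h import *
plan(468.1,-242.8,19.5,-107.2)
E
```

```text
TCP [ 468.31 -243.04   45.58] jaw -107.24
TCP [ 468.31 -243.04   45.58] jaw -107.24 -> shift [ 0.87 -0.01 -0.01] turn -0.01
```

View pics/w26.png

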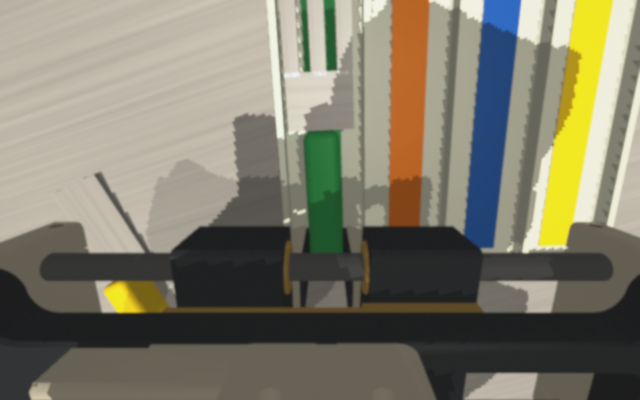

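Request:
{"fn": "send_rows", "kwargs": {
  "series": "-1 0.4 0 0 0;-1 0.7 0 0 0;-1 0.83 0 0 0;-1 0.88 0 0 0;-1 0.88 0 0 0"
}}

```text
time: 46.05
tool_pos: [467.6, -242.6, 18.5]
tcp_rot: [-2.008, 1.57, 2.404]
contact_force: [-2.5, 1.0, 2.9]
grip_width: 18.0
```

Down at the floor height; open slightly and rise.

Request:
{"fn": "send_rows", "kwargs": {
  "series": "-0.3 0 0 0 0;-0.2 0 0 0 0;-0.2 0 0 0 0;-0.2 0 0 0 0;-0.2 -0.8 0 0 0;-0.2 -2 0 0 0;0 -4 0 0 0;0 -6 0 0 0"
}}

```text
time: 47.05
tool_pos: [467.4, -242.5, 199.9]
tcp_rot: [-2.061, 1.57, 2.35]
contact_force: [0.4, -0.1, -0.6]
grip_width: 45.3
```

```bash
python3 look.py w27 fork slot_green scraper; python3 - <<'E'
from h import *
t=capture('top'); s=capture('scene')
for n in ('scraper','brush','fork'):
  for k in (s,t): print(n,[(np.round(d['point'],1),round(float(d['score']),2)) for d in place_of(k,n)][:2])
plan(470,-95,235,-96)
E
```

```text
TCP [ 470.62 -244.58  208.38] jaw -107.23
fork [(array([ 520.3, -256.9,    1. ]), 0.83)]
slot_green [(array([ 522.4, -259.5,    1.8]), 0.82)]
scraper [(array([470.2, -95.2,   1.1]), 0.83)]
scraper [(array([462.9, -95.9,  -3.6]), 0.78)]
scraper [(array([469.6, -94.1,  -5.2]), 0.56)]
brush [(array([474.4, 146.3,  -0.3]), 0.7), (array([664.9,  23.7,  62.5]), 0.66)]
brush [(array([474.5, 142.9,   1.4]), 0.62)]
fork [(array([ 524.8, -260.6,    0.5]), 0.84), (array([693.1, 130.6,  60.3]), 0.32)]
fork [(array([ 524. , -254.9,    5.1]), 0.62)]
TCP [ 467.49 -242.55  197.4 ] jaw -107.24 -> shift [-1.25 -1.38 -4.72] turn -2.25
```

View pics/w27.png

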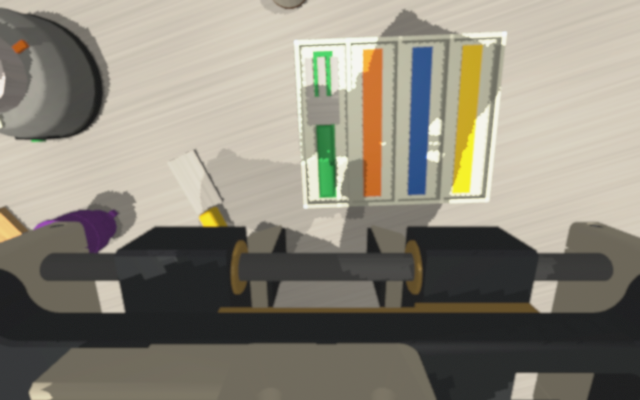

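```bash
python3 - <<'E'
from h import *
plan(435,-98,200,-83)
E
```

```text
TCP [ 467.49 -242.55  197.4 ] jaw -107.24 -> shift [-0.08 -2.46 -4.28] turn -4.85
```

Request:
{"fn": "send_rows", "kwargs": {
  "series": "0.1 -0.1 -1.2 -2 -2;0.1 -0.1 -2.5 -4.3 -4.9;0.1 -0.1 -2.5 -4.3 -4.9;0.1 -0.1 -2.5 -4.3 -4.9;0.1 -0.1 -2.5 -4.3 -4.9;0.1 -0.1 -2.5 -4.3 -4.9;0.1 -0.1 -2.5 -4.3 -4.9"
}}

```text
time: 48.52
tool_pos: [434.4, -98.0, 201.1]
tcp_rot: [-2.208, 1.57, 2.629]
contact_force: [-0.5, 0.1, 0.3]
grip_width: 50.8
```

```bash
python3 look.py w28 scraper; python3 uten.py w28 260 60 400 226 20 34
```

```text
TCP [434.38 -97.89 201.1 ] jaw -82.82
scraper [(array([ 493.6, -362.7,    2.9]), 0.25)]
px 1047 320 335 145 214
rect@26 [436. -99.] [79.4 17.2] 6.8
mean [436.92 -98.36] axis deg -172.99018670525237
```

View pics/w28.png

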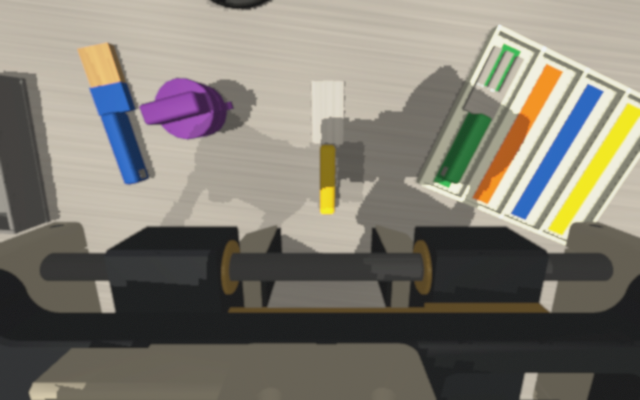

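```bash
python3 - <<'E'
from h import *
plan(445,-97.6,16,-83.1)
E
```

```text
TCP [434.38 -97.78 201.16] jaw -82.8 -> shift [6.17 0.35 0.04] turn 0.06
```

Request:
{"fn": "send_rows", "kwargs": {
  "series": "0 1.5 0.35 0.04 0.06;0 3.5 0.35 0.04 0.06;0 5 0.35 0.04 0.06;0 5.8 0.35 0.04 0.06;0 6.1 0.35 0.04 0.06;0 6.16 0.35 0.04 0.06;-0.4 6.16 0.35 0.04 0.06;-1 6.16 0.35 0.04 0.06"
}}

```text
time: 49.62
tool_pos: [445.5, -97.3, 17.4]
tcp_rot: [1.103, 1.569, -0.347]
contact_force: [0.2, 0.3, 0.1]
grip_width: 30.5
```

Request:
{"fn": "send_rows", "kwargs": {
  "series": "-1 0 0 0 0;-1 0 0 0 0;-1 0 0 0 0;-1 0 0 0 0;-1 0 0 0 0"
}}

```text
time: 50.25
tool_pos: [445.2, -97.3, 17.0]
tcp_rot: [1.13, 1.57, -0.32]
contact_force: [-0.2, -0.2, 6.0]
grip_width: 17.5
```

Request:
{"fn": "send_rows", "kwargs": {
  "series": "-1 -0.5 0 0 0;-1 -1.5 0 0 0;-1 -2.5 0 0 0;-1 -3.2 0 0 0;-1 -3.2 0 0 0"
}}

```text
time: 50.88
tool_pos: [445.7, -97.4, 113.5]
tcp_rot: [1.101, 1.568, -0.349]
contact_force: [0.4, -0.4, -1.8]
grip_width: 17.9
```

```bash
python3 look.py w29; python3 - <<'E'
from h import *
print(get_obs()['contact_force'],get_obs()['grip_width'])
E
```

```text
TCP [444.93 -97.1  112.46] jaw -83.04
[ 0.03  0.38 -0.83] 17.48758613038898
```

View pics/w29.png

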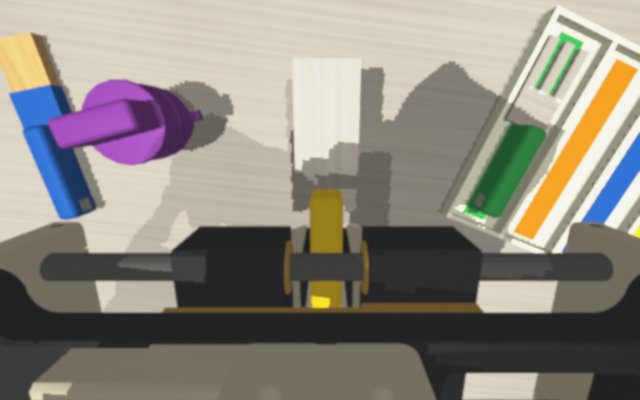

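```bash
python3 hold.py 12 326.5 58; python3 hold.py 12 327 60 327 160; python3 hold.py -9 326.5 194 325.5 225
```

```text
[12.   98.67  1.07]
[12.   97.71  1.33]
[12.   45.47  1.32]
axis vs tool y (deg, + toward +z): 0.011921868839866486
[-9.   30.87  0.99]
[-9.   14.09  0.46]
axis vs tool y (deg, + toward +z): 1.8291666281373151
```

```bash
python3 - <<'E'
from h import *
plan(456.4,-407.3,110,-105)
E
```

```text
TCP [444.93 -97.1  112.46] jaw -83.04 -> shift [ 0.08 -0.87 10.31] turn 4.39
```

Request:
{"fn": "send_rows", "kwargs": {
  "series": "-1 0 -0.3 2 1;-1 0 -0.9 10.3 4.4;-1 0 -0.9 10.3 4.4;-1 0 -0.9 10.3 4.4;-1 0 -0.9 10.3 4.4;-1 0 -0.9 10.3 4.4;-1 0 -0.9 10.3 4.4;-1 0 -0.9 10.3 4.4"
}}

```text
time: 51.92
tool_pos: [455.5, -405.4, 111.8]
tcp_rot: [-2.314, 1.569, 2.137]
contact_force: [-0.2, 0.3, -0.5]
grip_width: 17.5
```

Request:
{"fn": "send_rows", "kwargs": {
  "series": "-1 1 0 0 0;-1 1 0 0 0;-1 1 0 0 0"
}}

```text
time: 52.3
tool_pos: [456.1, -406.7, 83.4]
tcp_rot: [1.129, 1.57, -0.704]
contact_force: [-0.4, -0.8, 0.3]
grip_width: 17.6
```

```bash
python3 look.py w30 slot_yellow slot_blue; python3 - <<'E'
from h import *
plan(456.4,-407.3,50,-105)
E
```

```text
TCP [ 456.18 -407.08   83.7 ] jaw -105.0
slot_yellow []
slot_blue [(array([ 489.3, -366.6,    0.1]), 0.73)]
TCP [ 456.09 -407.35   83.69] jaw -105.02 -> shift [ 1.12  0.01 -0.01] turn -0.0
```

View pics/w30.png

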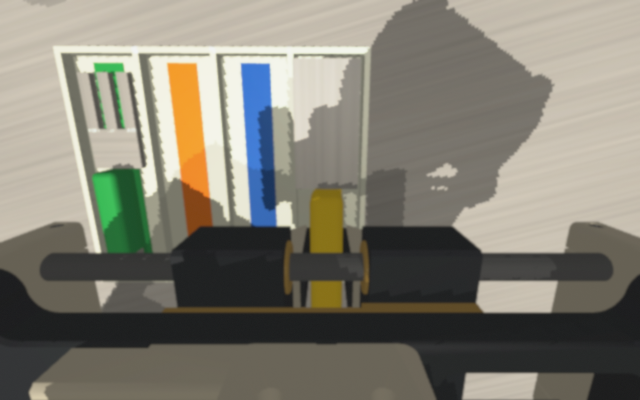

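```bash
python3 - <<'E'
from h import *
import pickle
w=pickle.load(open('pics/w30.pkl','rb')); save(w,'w30c',(270,35,390,230),3)
R,t=Rt()
for uv in ([291,60],[295,220],[368,60],[365,220],[215,60],[221,220],[330,50]):
    print(uv, R.T@(back(w,[uv],14)[0]-t))
E
```

```text
[291, 60] [ 69.84 107.99 -25.9 ]
[295, 220] [ 69.65  -9.85 -26.23]
[368, 60] [ 69.9  107.97  27.91]
[365, 220] [69.7  -9.88 29.64]
[215, 60] [ 69.79 108.   -79.  ]
[221, 220] [ 69.59  -9.81 -85.28]
[330, 50] [ 69.88 114.38   1.33]
```

View pics/w30c.png

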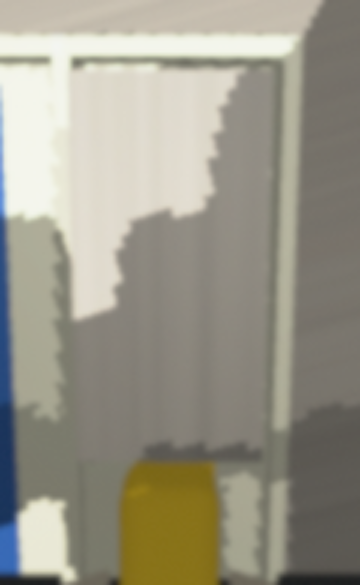

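Request:
{"fn": "send_rows", "kwargs": {
  "series": "-1 0.8 0 0 0;-1 1.5 0 0 0;-1 1.9 0 0 0;-1 2.05 0 0 0;-1 2.12 0 0 0;-1 2.12 0 0 0"
}}

```text
time: 53.2
tool_pos: [455.9, -407.5, 20.0]
tcp_rot: [1.018, 1.569, -0.815]
contact_force: [-1.7, 1.0, 3.3]
grip_width: 17.9
```

Request:
{"fn": "send_rows", "kwargs": {
  "series": "-0.3 0 0 0 0;-0.2 0 0 0 0;-0.2 0 0 0 0;-0.2 0 0 0 0;-0.2 -0.8 0 0 0;-0.2 -2 0 0 0;0 -4 0 0 0;0 -6 0 0 0"
}}

```text
time: 54.2
tool_pos: [455.3, -406.9, 200.3]
tcp_rot: [-2.303, 1.57, 2.147]
contact_force: [0.2, -0.9, -0.1]
grip_width: 45.5
```

```bash
python3 look.py w31 scraper slot_yellow fork brush; python3 - <<'E'
from h import *
t=capture('top'); s=capture('scene')
for n in ('brush',):
  for k in (s,t): print(n,[(np.round(d['point'],1),round(float(d['score']),2)) for d in place_of(k,n)][:2])
plan(435,125,205,-72)
E
```

```text
TCP [ 457.8  -409.57  209.89] jaw -105.04
scraper [(array([ 480.2, -413.3,    3. ]), 0.59)]
slot_yellow [(array([ 481.5, -417.4,    2.3]), 0.61), (array([ 672.1, -264.6,    0.3]), 0.22)]
fork [(array([ 523.5, -257. ,    1.8]), 0.73)]
brush []
brush [(array([475.5, 147.9,  -2.1]), 0.9)]
brush [(array([473.4, 143.7,   0.8]), 0.92)]
TCP [ 455.04 -406.63  197.11] jaw -105.05 -> shift [ -0.22  -5.25 -16.94] turn -6.61
```

View pics/w31.png

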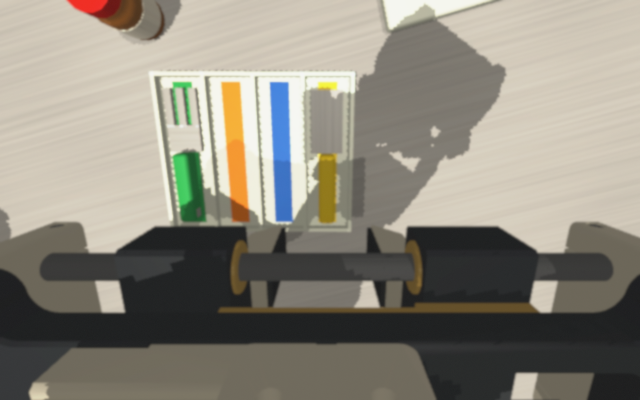

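Request:
{"fn": "send_rows", "kwargs": {
  "series": "0.1 -0.2 -1.5 -3 -1;0.1 -0.2 -5.2 -17 -6.5;0.1 -0.2 -5.2 -17 -6.5;0.1 -0.2 -5.2 -17 -6.5;0.1 -0.2 -5.2 -17 -6.5;0.1 -0.2 -5.2 -17 -6.5;0.1 -0.2 -5.2 -17 -6.5;0.1 -0.2 -5.2 -17 -6.5"
}}

```text
time: 55.65
tool_pos: [437.1, 93.4, 204.2]
tcp_rot: [-1.899, 1.57, 3.118]
contact_force: [1.4, 0.6, 1.0]
grip_width: 50.5
```

```bash
python3 - <<'E'
from h import *
capture('wrist');capture('wrist')
plan(436,128,205,-72)
E
```

```text
TCP [436.42  96.81 204.07] jaw -72.13 -> shift [-0.03  0.31 -0.99] turn -0.03
```

Request:
{"fn": "send_rows", "kwargs": {
  "series": "0.1 0 0.3 -1 0;0.1 0 0.3 -1 0;0.1 0 0.3 -1 0;0.1 0 0.3 -1 0"
}}

```text
time: 56.25
tool_pos: [437.3, 121.7, 204.6]
tcp_rot: [-1.355, 1.57, -2.623]
contact_force: [-0.7, 0.0, -0.6]
grip_width: 50.3
```

```bash
python3 look.py w32 brush; python3 uten.py w32 260 120 400 226 100 125
```

```text
TCP [437.34 121.78 204.63] jaw -72.63
brush [(array([478.3, 145.4,   2.7]), 0.66)]
px 1478 302 332 120 205
rect@26 [453.  137.5] [96. 33.] 17.3
mean [461.57 140.39] axis deg -162.87376200002174
```

View pics/w32.png

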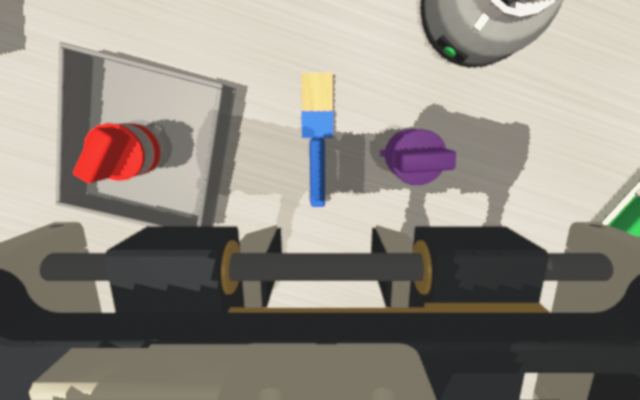

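```bash
python3 uten.py w32 280 139 360 226 100 125; python3 - <<'E'
from h import *
import numpy as np
th=np.radians(17.3); u=np.array([np.cos(th),np.sin(th)]); n=np.array([-u[1],u[0]])
E
```

```text
px 922 310 324 139 205
rect@26 [443.3 134.8] [75.7 15.9] 17.3
mean [444.28 135.17] axis deg -162.226745923279
```

```bash
python3 - <<'E'
from h import *
plan(423,128.7,70,-90)
E
```

```text
TCP [437.33 121.95 204.68] jaw -72.62 -> shift [ 4.49 -0.39 -0.36] turn 3.48
```

Request:
{"fn": "send_rows", "kwargs": {
  "series": "0.1 0.5 -0.2 -0.2 1.5;0.1 2 -0.4 -0.36 3.5;0.1 3.5 -0.4 -0.36 3.5;0.1 4.4 -0.4 -0.36 3.5;0.1 4.5 -0.4 -0.36 3.5;0.1 4.5 -0.4 -0.36 3.5;0.1 4.5 -0.4 -0.36 3.5"
}}

```text
time: 57.22
tool_pos: [423.5, 129.5, 70.9]
tcp_rot: [1.725, 1.568, 0.153]
contact_force: [0.1, 0.4, 0.1]
grip_width: 50.9
```

```bash
python3 look.py w33 used_cup; python3 - <<'E'
from h import *
plan(423,128.7,16.5,-90)
E
```

```text
TCP [423.4  129.53  70.87] jaw -90.05
used_cup [(array([410.3, 331.7,   2.8]), 0.96), (array([494.9,  45.6,  -1.7]), 0.68)]
TCP [423.27 129.56  70.75] jaw -90.04 -> shift [ 1.81 -0.01  0.03] turn -0.01
```

View pics/w33.png

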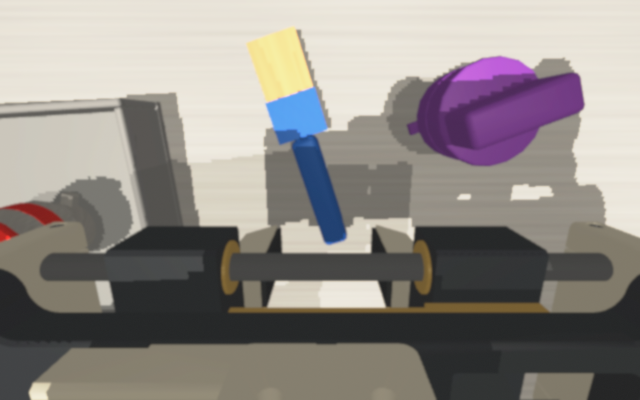

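Request:
{"fn": "send_rows", "kwargs": {
  "series": "0.1 0.8 0 0.03 0;0.1 1.5 0 0.03 0;0.1 1.8 0 0.03 0;-0.3 1.8 0 0.03 0;-0.6 1.8 0 0.03 0;-0.8 1.8 0 0.03 0;-1 1.8 0 0.03 0;-1 1.8 0 0.03 0"
}}

```text
time: 58.32
tool_pos: [423.0, 128.7, 16.3]
tcp_rot: [1.797, 1.57, 0.226]
contact_force: [-0.8, 0.0, 5.6]
grip_width: 17.5
```

Request:
{"fn": "send_rows", "kwargs": {
  "series": "-1 0 0 0 0;-1 0 0 0 0;-1 0 0 0 0"
}}

```text
time: 58.7
tool_pos: [423.0, 128.7, 16.3]
tcp_rot: [1.815, 1.57, 0.243]
contact_force: [-0.5, 0.4, 6.0]
grip_width: 17.6
```

Request:
{"fn": "send_rows", "kwargs": {
  "series": "-1 -0.5 0 0 0;-1 -1.5 0 0 0;-1 -2.5 0 0 0;-1 -3.5 0 0 0;-1 -3.5 0 0 0"
}}

```text
time: 59.32
tool_pos: [423.8, 128.8, 122.4]
tcp_rot: [1.7, 1.566, 0.129]
contact_force: [-0.5, -0.8, -0.8]
grip_width: 17.9
```

```bash
python3 look.py w34; python3 - <<'E'
from h import *
print(get_obs()['contact_force'],get_obs()['grip_width'])
E
```

```text
TCP [422.74 128.62 121.06] jaw -90.04
[ 0.45  0.14 -0.84] 17.81717959970948
```

View pics/w34.png

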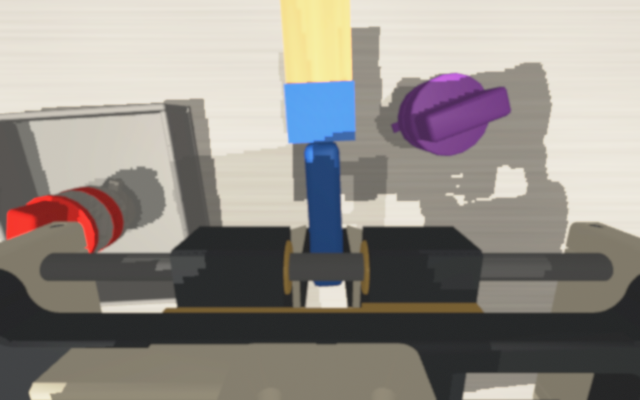

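```bash
python3 hold.py -9.7 321.5 146 326.5 250; python3 hold.py 4 321 112; python3 hold.py 4 318.5 83 322 141; python3 - <<'E'
from h import *
th=np.radians(-15-1.7)
E
```

```text
[-9.7  55.19 -1.43]
[-9.7   0.19  0.97]
axis vs tool y (deg, + toward +z): -2.5041991452123775
[ 4.   71.44 -1.81]
[ 4.   85.56 -3.01]
[ 4.   56.63 -1.36]
axis vs tool y (deg, + toward +z): -3.2518994517907847
```

```bash
python3 - <<'E'
from h import *
plan(445.3,-348.3,170,-107.5)
E
```

```text
TCP [422.74 128.62 121.06] jaw -90.04 -> shift [-1.63  0.77 15.9 ] turn 3.49
```

Request:
{"fn": "send_rows", "kwargs": {
  "series": "-1 -1 0 0 0;-1 -1.6 0 1.5 0;-1 -1.6 0.4 8 1.5;-1 -1.6 0.8 15.9 3.5;-1 -1.6 0.8 15.9 3.5;-1 -1.6 0.8 15.9 3.5;-1 -1.6 0.8 15.9 3.5;-1 -1.6 0.8 15.9 3.5"
}}

```text
time: 60.38
tool_pos: [442.3, -292.5, 166.8]
tcp_rot: [-2.077, 1.568, 2.329]
contact_force: [1.3, 0.1, -0.2]
grip_width: 17.9
```

Request:
{"fn": "send_rows", "kwargs": {
  "series": "-1 0 0 0 0;-1 0 0 0 0;-1 0 0 0 0"
}}

```text
time: 60.75
tool_pos: [442.9, -289.3, 168.1]
tcp_rot: [-2.148, 1.569, 2.259]
contact_force: [0.8, 0.5, -1.0]
grip_width: 17.7
```

```bash
python3 - <<'E'
from h import *
print(get_obs()['grip_width'])
plan(445.3,-348.3,75,-107.5)
E
```

```text
17.728209412133783
TCP [ 442.93 -289.27  168.1 ] jaw -107.46 -> shift [3.1  0.67 1.86] turn 0.01
```

Request:
{"fn": "send_rows", "kwargs": {
  "series": "-1 0 0.65 1.86 0;-1 1 0.65 1.86 0;-1 2 0.65 1.86 0;-1 3 0.65 1.86 0;-1 3 0.65 1.86 0;-1 3 0.65 1.86 0"
}}

```text
time: 61.5
tool_pos: [445.7, -349.7, 79.9]
tcp_rot: [1.154, 1.569, -0.722]
contact_force: [-0.1, -0.3, -0.4]
grip_width: 17.5
```

```bash
python3 look.py w35; python3 - <<'E'
from h import *
import pickle
plan(445.3,-348.3,20,-107.5)
w=pickle.load(open('pics/w35.pkl','rb')); save(w,'w35c',(240,0,420,240),2.5)
E
```

```text
TCP [ 445.79 -350.08   80.26] jaw -107.49
TCP [ 445.79 -350.08   80.26] jaw -107.49 -> shift [ 2.01 -0.04 -0.05] turn 0.0
```

View pics/w35c.png

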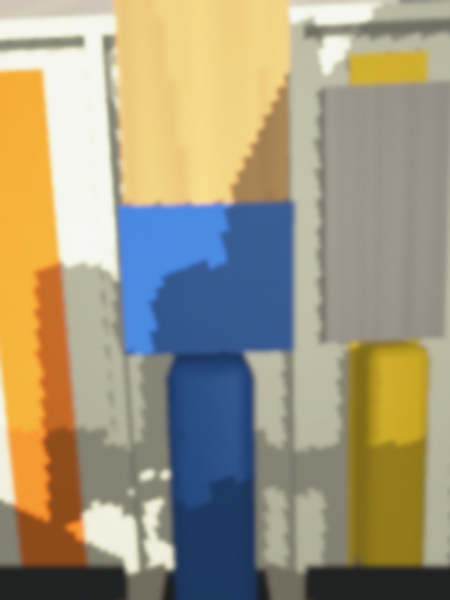

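```bash
python3 - <<'E'
from h import *
import pickle
w=pickle.load(open('pics/w35.pkl','rb'));R,t=Rt()
for uv in ([292.4,176],[357.2,176],[280,24],[360,24]): print(uv,R.T@(back(w,[uv],14)[0]-t))
E
python3 hold.py 4 322.5 141; python3 hold.py 4 322.5 82
```

```text
[292.4, 176] [ 66.29  26.39 -26.6 ]
[357.2, 176] [66.35 26.35 22.43]
[280, 24] [ 66.52 129.64 -31.92]
[360, 24] [ 66.58 129.61  21.67]
[ 4.   56.63 -1.1 ]
[ 4.   86.04 -0.98]
```

Request:
{"fn": "send_rows", "kwargs": {
  "series": "-1 0.5 -0.03 -0.055 -0.1;-1 1.2 -0.03 -0.055 -0.1;-1 1.7 -0.03 -0.055 -0.1;-1 1.95 -0.03 -0.055 -0.1;-1 2.03 -0.03 -0.055 -0.1;-1 2.03 -0.03 -0.055 -0.1"
}}

```text
time: 62.3
tool_pos: [444.5, -347.9, 19.0]
tcp_rot: [1.346, 1.571, -0.522]
contact_force: [-2.9, 2.8, 8.8]
grip_width: 17.6
```

Request:
{"fn": "send_rows", "kwargs": {
  "series": "-0.3 0 0 0 0;-0.2 0 0 0 0;-0.2 0 0 0 0;-0.2 0 0 0 0;-0.2 -0.8 0 0 0;-0.2 -2 0 0 0;0 -4 0 0 0;0 -6 0 0 0"
}}

```text
time: 63.3
tool_pos: [444.3, -347.9, 199.3]
tcp_rot: [-2.185, 1.57, 2.23]
contact_force: [0.8, -1.4, -0.4]
grip_width: 45.2
```

Request:
{"fn": "send_rows", "kwargs": {
  "series": "0 -0.5 -5 0 0;0 -0.5 -5 0 0;0 -0.5 -5 0 0;0 -0.5 -5 0 0"
}}

```text
time: 63.8
tool_pos: [300.1, -303.9, 213.4]
tcp_rot: [0.981, 1.57, -0.889]
contact_force: [0.1, 0.0, 0.3]
grip_width: 45.7
```

```bash
python3 look.py w36 scraper brush fork turner; python3 - <<'E'
from h import *
t=capture('top'); s=capture('scene'); save(t,'t36',(180,110,490,300),2.5); save(s,'s36',(150,110,480,300),2.4)
for n in ('scraper','brush','fork','turner','used_cup','clean_cup'):
  for k in (s,t): print(n,[(np.round(d['point'],1),round(float(d['score']),2)) for d in place_of(k,n)][:3])
E
```

```text
TCP [ 301.18 -304.46  213.29] jaw -107.11
scraper []
brush []
fork []
turner []
scraper [(array([ 669.8, -264.5,   -6.3]), 0.7), (array([ 475.9, -414. ,   -0.8]), 0.66)]
scraper [(array([669.2,   3.2, 139.5]), 0.69), (array([ 481.7, -414.2,   -1.5]), 0.61)]
brush [(array([ 495.9, -359.3,    5.1]), 0.71)]
brush [(array([ 493.7, -362.7,    5.3]), 0.72)]
fork [(array([ 524.9, -259.1,    1.9]), 0.83)]
fork [(array([ 521.4, -256. ,    1.1]), 0.87), (array([781.8, 129.8,  -0.5]), 0.61)]
turner []
turner [(array([669.3,  -1.1, 142.9]), 0.33)]
used_cup [(array([411.5, 325.3,   3.1]), 0.9), (array([772.6, 237.7,   0.8]), 0.68), (array([490.8,  44.7,   2.3]), 0.59)]
used_cup [(array([770.9, 240. ,   0.8]), 0.79), (array([410.4, 329.6,   6. ]), 0.75), (array([494.3,  46.7,  -3.7]), 0.61)]
clean_cup [(array([667.5,  25.9,  60.4]), 0.9)]
clean_cup [(array([669.1,  21. ,  59.1]), 0.79)]
```

View pics/w36.png

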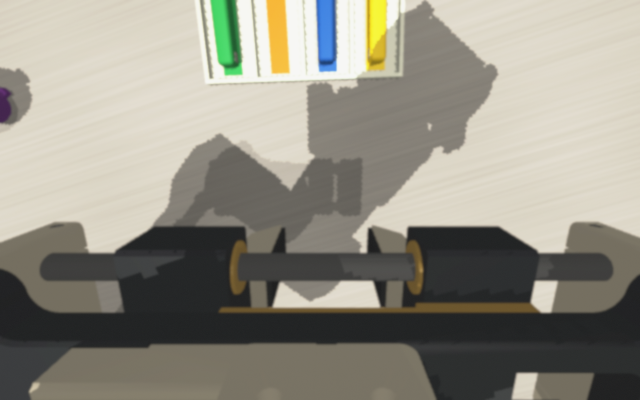

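View pics/t36.png

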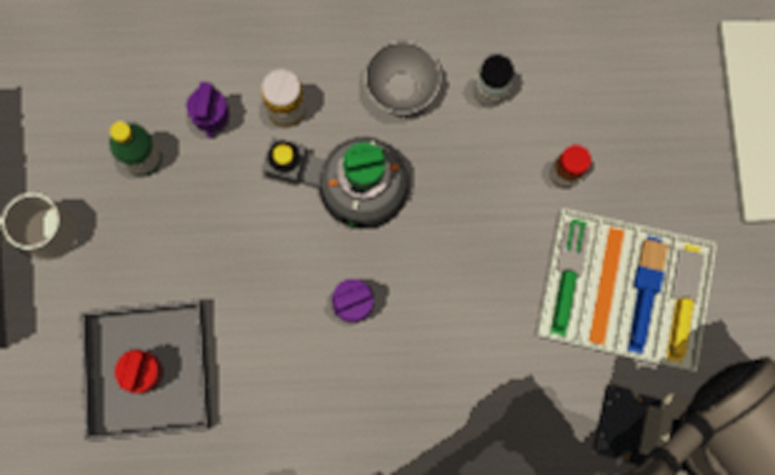

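View pics/s36.png

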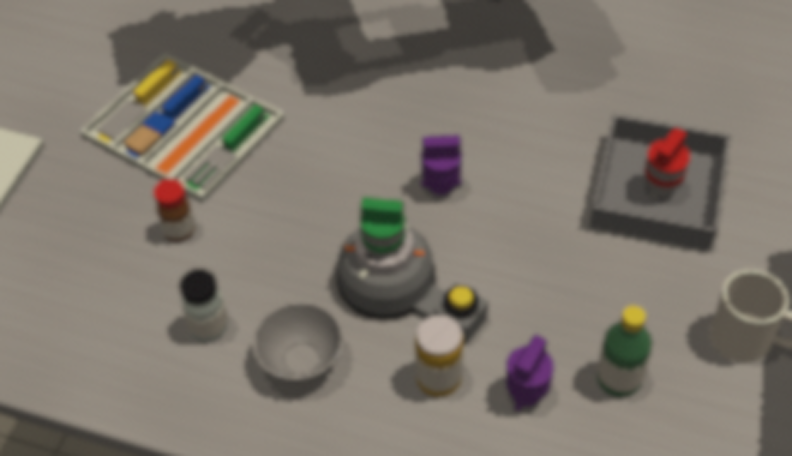

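Request:
{"fn": "send_rows", "kwargs": {
  "series": "0 0 3.5 0 0;0 0 3.5 0 0;0 0 3.5 0 0;0 0 3.5 0 0;0 0 3.5 0 0"
}}

```text
time: 65.38
tool_pos: [400.6, -334.7, 213.0]
tcp_rot: [-1.907, 1.57, 2.507]
contact_force: [-0.9, -0.4, 0.1]
grip_width: 45.8
```

```bash
python3 look.py w37 brush scraper fork; python3 -c "
from h import *
import pickle
w=pickle.load(open('pics/w37.pkl','rb')); save(w,'w37c',(160,0,440,230),2.8)
print(get_obs()['time'])"
```

```text
TCP [ 400.67 -334.75  213.11] jaw -107.09
brush []
scraper [(array([ 480.3, -412.2,    3.7]), 0.88)]
fork [(array([ 521.8, -260.5,   -1.3]), 0.84)]
65.575
```

View pics/w37c.png

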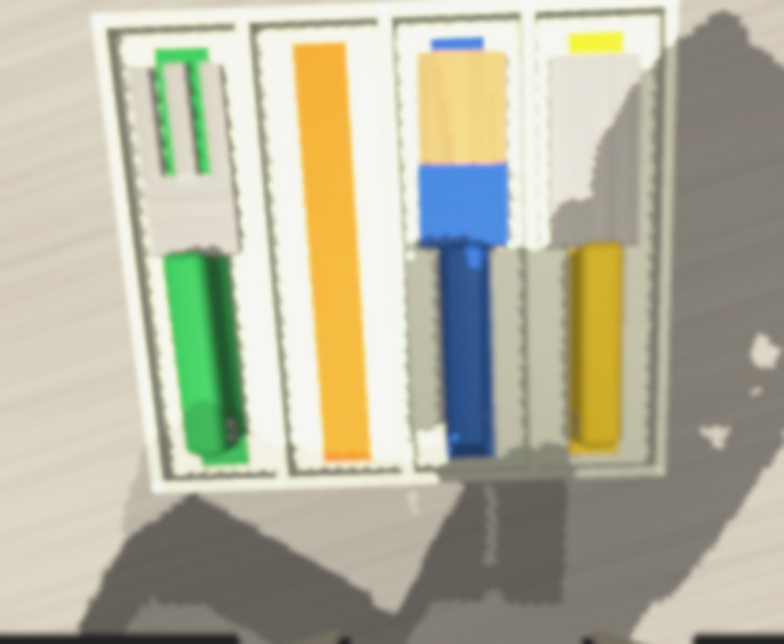

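All three utensils lie flat within their own compartments, the red cup stands in the tub, and the green cup is locked on the mill. I'm handing in.

```bash
python3 -c "
from plant import *
print(close_job())"
```

```text
the job is handed in; nothing more can be done
None
```

The changeover is done and the job was handed in at about 66 s of the 210 s allowed.

- **Red cup:** I turned it about 56° anticlockwise until its bar lined up with the white slot marks, lifted it off, and stood it upright in the wash tub. The last pictures show it still standing there.
- **Green cup:** I set it down to the seat and pressed to confirm contact. I then turned it clockwise until the wrist moment rose to 0.9 N·m. A picture afterwards showed the bar 63° from the slots, at the stop.
- **Pulse button:** I pressed it three times, one of them with closed fingers and all after the green cup was locked and released. The force rose at about 0.8 N/mm to a hard stop, reaching 15–30 N.
- **Utensils:** The green fork, yellow scraper and blue brush each lie flat in their own compartment in the last close picture. No orange turner was there. The fork was knocked aside during the run, so I measured it again before picking it up.

**Checks that disagreed:**
- **Button height:** contact began at about 64 mm and bottomed at about 58 mm, while the description gives 60 and 54. The travel still comes to about 6 mm, and both finger placements stopped at the same height.
- **Red cup at the start:** it sat about 55° from the slots rather than the stated 63°.

The bystanders and the purple look-alikes were not touched.

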